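# Pack a coin stage with spacer plates and chuck the capsule

### The arm

A 7-joint arm with a two-finger parallel gripper is mounted at the origin on a cart in front of the work surface, level with it; the furniture and walls round the work are solid. World frame = base frame: x ahead of the robot, y to its left, z up, the work surface at z = 0. Lengths are in m, angles in rad, forces in N, time in s.
With the tool pointing down it reaches from about 0.4 to 0.85 m from the base axis. Payload 6.9 kg.
Tool frame: the origin (TCP) lies between the finger pads; the fingertips stand 22 mm ahead of it and the grasp point (between the pads) lies 3 mm ahead of it (robot.tips_ahead is the distance from the TCP to the fingertips, in m); z points along the fingers, y is the line along which they close (so a half turn about z gives the same grasp; the last joint's range is limited). The gripper opens to 85 mm and grips with 20 to 120 N. Pads are 22 mm wide; open, the fingers measure 114 mm over their backs; the gripper's body (76 mm by 85 mm) begins 54 mm behind the grasp point. The pads swing forward as they close: fully open they stand 13 mm farther back than shut.
Start: joints at [1.23, 0.507, -0.238, 1.5, 0.126, 1.149, -0.155], TCP at [0.27, -0.564, 0.253] pointing down, gripper open.
Joint ranges: [-3.08, 3.08], [-0.24, 2.05], [-1.43, 1.35], [0, 2.5], [-1.52, 4.66], [0.17, 1.96], [-2.89, 2.89]. Speed limits (rad/s): [2.39, 2.39, 3.14, 3.14, 3.14, 3.14, 3.14].

### API

Orientations are given as a rotation vector (axis times angle).
In Python, from workcell import get_state, optics, robot gives the robot as it stands. The module is installed in compiled form; this text tells all that it offers.
- The arm moves only by the tool servo_tool, never from a script. Its argument "rows" is a list of rows, each a list of 4 numbers: the shift along the world's x, y, z in units of 25 mm (1.0 is 25 mm), then the turn about the world's z in units of 6 degrees (1.0 is 6 degrees). A call has 1 to 5 rows; each row shifts and turns the commanded pose from where the row before left it; what a row does not reach is not made up. A row lasts 1/8 s, in which the tool goes at most 62.5 mm and 10.7 degrees, less where a joint would pass 70% of its speed; a pose out of reach is approached as far as the arm can. A call is refused whole if a number of a shift passes 1 or a number of a turn 1, either way. A call with a gripper value outside its range is refused whole. "jaw" is the opening, from -1 (shut) to 1 (fully open), set as the call begins (left out, the last holds). The fingers move at their own pace and stop on an object; "force" is the grip in N (left out, the last holds). Time passes only in rows, so rows that do not move let the fingers close. It gives the time, the measured TCP pose, the force, the opening and the grip force at its end, in the units of the state.
- get_state(): the state, without advancing time (a new reading comes with each control period).
- optics.grab_frame(name): name is "scene" or "top"; returns the picture (400x640x3 uint8, blue, green, red); there is no depth.
- optics.camera_info(name): a dict with "mtx" (3x3 intrinsics, pixels), "distortion" ([k1, k2, p1, p2, k3] as OpenCV has them; the pictures are not rectified), "eye" and "rotation" of the camera in the world. Camera axes: x right, y down, z forward; pixel columns grow to the right and rows downward; lengths in m; the calibration is good to about 2 mm. A picture is of the moment at which its call begins. camera_info takes no time and is no camera call.
- robot.close_job(): hands the job in; it is judged then, once.
The state is a dict: "clock": time; "joint_positions": joint angles; "dq": joint speeds; "tau": joint torques, N m; "tcp_pos": TCP position; "orientation": TCP orientation; "wrist_force": force on the tool from outside, world axes, zero at the start; "wrist_torque": the same for the moment, N m; "grip_width": opening from 0.0 (shut) to 1.0 (fully open); "grip_force": force on a finger pad.
Only numpy, scipy, OpenCV 4.12 (cv2) and the standard library are available. Lean on these libraries where they do the work, as an engineer would, in place of code of your own. Each camera call takes 0.05 s, during which the arm holds its last target. There are 200 camera calls.

### The job

The overhanging bracket of the coin stage needs packing before it is loaded: slide steel spacer plates into the gap under its front lip, each one flat on the last and pushed home against the back stop, until the gap is snug and no further plate will go in; leave the spare plates lying flat on the desk, off the stage. Then open the chuck on top of the stage by turning its knurled sleeve anticlockwise, lay the small coin capsule centrally between the open jaws and turn the sleeve clockwise until both jaws grip it firmly. Leave the other things on the desk where they are.

Things in the scene. Friction and masses are not known exactly. Their poses are not given: they have to be found in the camera images.
- plate_0_mid (a point): centre of a loose steel spacer plate 60 x 24 x 6 thick, all spacer plates alike, square edges, weighs 60 g; its x runs along the 60, y along the 24, z through the thickness. At the start lying flat on the desk. Five or six of the plates are present; an absent one has no reading
- plate_1_mid (a point): centre of a loose steel spacer plate 60 x 24 x 6 thick, all spacer plates alike, square edges, weighs 60 g; its x runs along the 60, y along the 24, z through the thickness. At the start lying flat on the desk. Five or six of the plates are present; an absent one has no reading
- plate_2_mid (a point): centre of a loose steel spacer plate 60 x 24 x 6 thick, all spacer plates alike, square edges, weighs 60 g; its x runs along the 60, y along the 24, z through the thickness. At the start lying flat on the desk. Five or six of the plates are present; an absent one has no reading
- plate_3_mid (a point): centre of a loose steel spacer plate 60 x 24 x 6 thick, all spacer plates alike, square edges, weighs 60 g; its x runs along the 60, y along the 24, z through the thickness. At the start lying flat on the desk. Five or six of the plates are present; an absent one has no reading
- plate_4_mid (a point): centre of a loose steel spacer plate 60 x 24 x 6 thick, all spacer plates alike, square edges, weighs 60 g; its x runs along the 60, y along the 24, z through the thickness. At the start lying flat on the desk. Five or six of the plates are present; an absent one has no reading
- plate_5_mid (a point): centre of a loose steel spacer plate 60 x 24 x 6 thick, all spacer plates alike, square edges, weighs 60 g; its x runs along the 60, y along the 24, z through the thickness. At the start lying flat on the desk. Five or six of the plates are present; an absent one has no reading
- base: fixed aluminium base plate of the coin stage, 210 x 100 x 8, standing on 3 mm rubber feet; its x points from the open (plate) end to the post end; origin on its underside, 80 from the open end, mid-width. Carries a post (20 diameter, 80 high) 112 along x, a dark back stop and two low side guides (16 high, 34 apart inside, from 24 before the back stop to the stop) for the spacer plates
- gap_floor (a point): point on the upper face of the base plate (11 above the desk) at the foot of the back stop's face, mid-width: the bottom rear of the gap. x points into the gap towards the back stop, z up. A plate pushed home against the back stop has its centre 30 before this point (x = -30, y = 0), and half its length sticks out of the gap
- gap_roof (a point): point on the underside of the fixed grey bracket, straight above gap_floor; same axes. Height of the gap = gap_roof z - gap_floor z, somewhere from 20 to 30. The bracket is 9 thick and 80 wide, and its rounded front lip (radius 4.5) is 30 before this point; its underside is flat from 26 before it; above it, with its axis 45 beyond gap_roof along x, stands the chuck
- sleeve (a joint): knurled round steel sleeve of the chuck, 60 diameter, 20 tall, vertical axis, on the bracket: rad, 0 = jaws fully open, grows clockwise seen from above and closes both jaws, 2.5 mm per rad each; stop at 2.4. Starts at 1.3 to 1.9, empty, too closed for the capsule. The jaws touch the capsule at about 1.6 and then squeeze it by springs, 6 N per rad; it needs 0.12 N m and stays where left
- sleeve_grip (a point): point on the sleeve's axis, 12 above the bracket's upper face (mid-height of the sleeve is 10 above it); x as gap_roof
- stage (a point): centre of the black stage disc (55 diameter) on top of the chuck, 2 above the sleeve's top, 22 above the bracket's upper face: the coin capsule lies on it. x as gap_roof: one jaw on the -x side and one on the +x side
- jaw_near: chuck jaw on the stage's -x side: a bar with two upright steel pins (6 diameter, 10 high, 23 apart along y); origin at the stage's centre when open, moves along stage +x to close. Open, its pins stand 20.4 from the stage's centre in x, so a 34 disc at the centre has 4 to spare; nothing stands on the stage's two y sides
- jaw_far: chuck jaw on the stage's +x side, the mirror image; moves along stage -x as the sleeve turns
- capsule: the small coin capsule: a loose clear plastic disc of 34 diameter and 7 thick, 20 g; origin at the centre of its underside
- capsule_mid (a point): centre of the small coin capsule, half-way up
- big_capsule: bystander: clear coin capsule, a 40 mm disc 7 mm thick (the larger capsule); origin at the centre of its underside
- card_holders: bystander: small stack of square white card coin holders 52 x 53 x 9; origin at the centre of its underside
Not all that is in view belongs to the job. What is shaped like the part that bears plate_3_mid but purple is not meant.

How it is judged:
By the outcome, as a careful person would: the job done as asked, in the order asked, and still so for the second after the job is handed in, with the robot touching nothing.
Of plate_0, plate_1, plate_2, plate_3, plate_4, plate_5 only 5 to 6 are there at a start; the rules pass over those that are not, and their reading is None.
At some moment in a run one of capsule may be knocked a few centimetres aside while the robot is not near it.
Once in a run the grip may slacken for a moment while it holds something.
It also fails if it takes over 200 s, if anything falls off the work surface, if the arm or the gripper's body presses on something with over 40 N, if the wrist force passes 120 N, or if a joint passes its speed limit or range.

## Working session

There is one attempt and no reset: what is moved stays moved. The work goes in short steps, Python scripts to look and compute and a tool call to move; the robot and the scene stay as the last step left them, time stands still between calls to the robot, and variables do not carry over. Pictures are saved under pics/ and viewed, at most 14 in all, crops included, and the job is handed in when it is done.

Besides the shell and the picture viewer there is one more tool, called after "Emit:" as name(argument=value, ...), one argument or row to a line, values as JSON. servo_tool: Moves the arm, as the interface text tells. Its arguments: {"type":"object","properties":{"rows":{"type":"array","items":{"type":"array","items":{"type":"number"}}},"jaw":{"type":"number"},"force":{"type":"number"}},"required":["rows"]}

```bash
mkdir -p pics
python3 - <<'E'
from workcell import get_state, optics, robot
import cv2
for n in("scene","top"):
    i=optics.camera_info(n); print(n,i)
    cv2.imwrite(f"pics/{n}0.png",optics.grab_frame(n))
print(get_state())
E
```

```text
scene {'mtx': array([[374.80881343,   0.        , 321.13775466],
       [  0.        , 374.80881343, 195.29971345],
       [  0.        ,   0.        ,   1.        ]]), 'distortion': array([-0.01852625,  0.        ,  0.        ,  0.        ,  0.        ]), 'eye': array([-0.0476445 ,  0.308499  ,  0.58567426]), 'rotation': array([-1.21590912,  2.12820469, -1.1305731 ])}
top {'mtx': array([[480.29241319,   0.        , 325.20097602],
       [  0.        , 480.29241319, 196.33786842],
       [  0.        ,   0.        ,   1.        ]]), 'distortion': array([-0.00325305,  0.        ,  0.        ,  0.        ,  0.        ]), 'eye': array([ 0.40688854, -0.08161454,  0.97474852]), 'rotation': array([-2.15593754,  2.14732874, -0.12952598])}
{'clock': 0.1, 'joint_positions': array([ 1.22952935,  0.50824667, -0.23751923,  1.50104633,  0.12570117,
        1.14891772, -0.15479623]), 'dq': array([ 5.15145472e-04, -6.31721157e-04,  6.18023950e-05, -8.93222490e-04,
        1.89484052e-03, -6.70658690e-04,  7.09691480e-04]), 'tau': array([-5.36612410e-03, -6.21842551e+01, -2.19447188e+00, -2.50206095e+01,
        1.26245257e-02,  7.89110607e-03,  2.64473414e-05]), 'tcp_pos': array([ 0.26977501, -0.56330454,  0.25251592]), 'orientation': array([-3.06199175e+00, -6.95618310e-01,  6.29520050e-04]), 'wrist_force': array([-0.01459925, -0.50420543,  0.44986135]), 'wrist_torque': array([-0.01306094,  0.0021854 ,  0.01041384]), 'grip_force': 0.0, 'grip_width': 0.9983833070697304}
```

View pics/scene0.png

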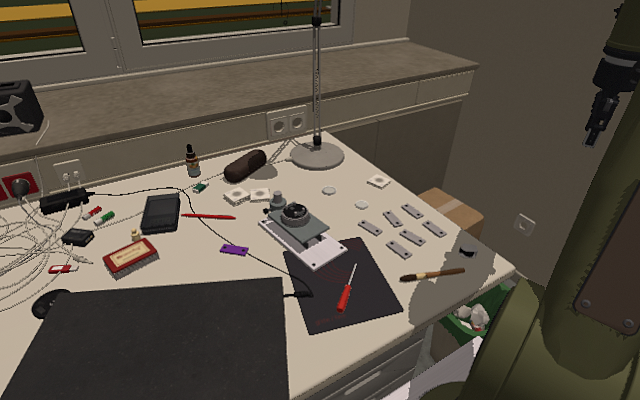

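View pics/top0.png

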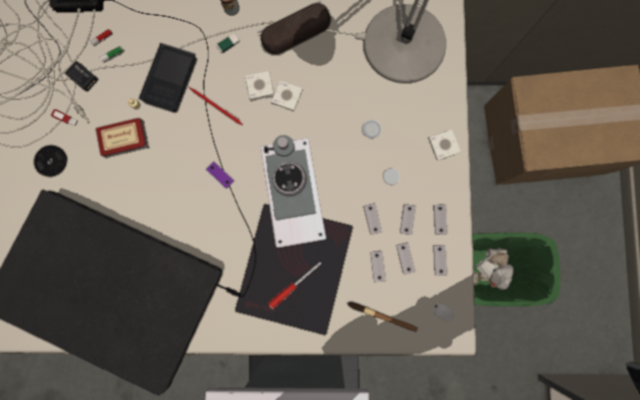

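```bash
cat > h.py <<'E'
import numpy as np, cv2
from workcell import get_state, optics, robot
def cam(n):
    i=optics.camera_info(n); return i["mtx"],i["distortion"],i["eye"],cv2.Rodrigues(i["rotation"])[0]
def ray(n,px):
    K,d,e,R=cam(n); p=cv2.undistortPoints(np.float64(px).reshape(-1,1,2),K,d)[:,0]
    return e,np.c_[p,np.ones(len(p))]@R.T
def plane(n,px,z):
    e,r=ray(n,px); return e+r*((z-e[2])/r[:,2])[:,None]
def proj(n,P):
    K,d,e,R=cam(n); return cv2.projectPoints((np.float64(P).reshape(-1,3)-e)@R,np.zeros(3),np.zeros(3),K,d)[0][:,0]
E
python3 - <<'E'
from h import *
print(robot.tips_ahead)
print(plane("top",[(0,0),(640,0),(320,200),(320,400)],0).round(3))   # check rotation convention
im=cv2.imread("pics/top0.png")
c=im[105:300,235:465]; cv2.imwrite("pics/topc.png",cv2.resize(c,(690,585),interpolation=cv2.INTER_CUBIC))
s=cv2.imread("pics/scene0.png")[165:275,240:460]; cv2.imwrite("pics/scenec.png",cv2.resize(s,(800,400),interpolation=cv2.INTER_CUBIC))
hsv=cv2.cvtColor(im,cv2.COLOR_BGR2HSV)
for p in [(372,218),(407,219),(440,219),(377,266),(405,257),(440,260),(372,129),(391,176),(340,160),(295,235),(270,200),(420,200)]: print(p,im[p[1],p[0]],hsv[p[1],p[0]])
E
```

```text
0.022
[[ 0.961  0.636  0.   ]
 [ 0.961 -0.75   0.   ]
 [ 0.525 -0.063  0.   ]
 [ 0.134 -0.065  0.   ]]
(372, 218) [151 153 163] [  5  19 163]
(407, 219) [149 152 161] [  8  19 161]
(440, 219) [145 149 157] [ 10  19 157]
(377, 266) [153 156 165] [  8  19 165]
(405, 257) [151 154 163] [  8  19 163]
(440, 260) [148 151 160] [  8  19 160]
(372, 129) [170 175 177] [ 21  10 177]
(391, 176) [178 180 181] [ 20   4 181]
(340, 160) [166 183 196] [ 17  39 196]
(295, 235) [208 207 216] [177  11 216]
(270, 200) [192 193 203] [  3  14 203]
(420, 200) [168 185 197] [ 18  38 197]
```

View pics/topc.png

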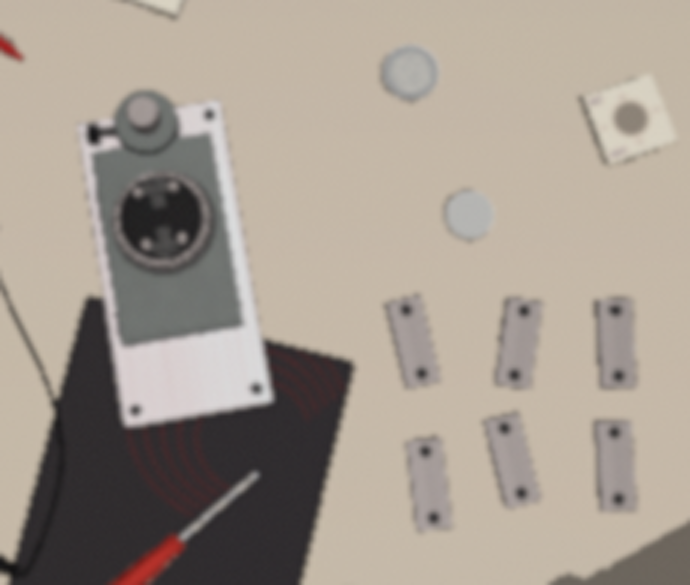

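View pics/scenec.png

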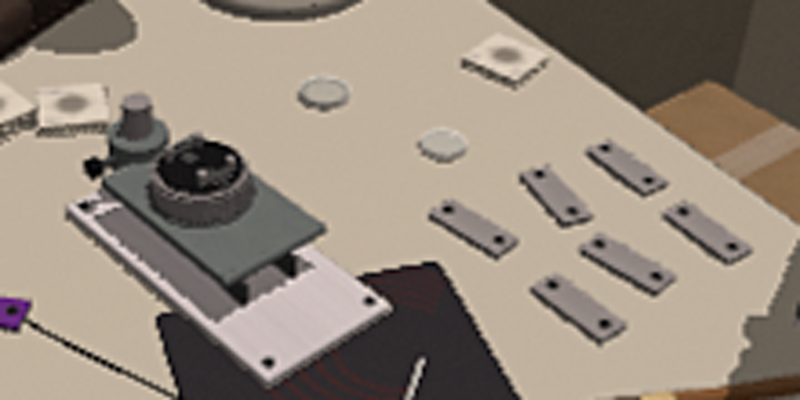

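```bash
cat >> h.py <<'E'
def rects(im,n="top",zp=.006):
    hsv=cv2.cvtColor(im,cv2.COLOR_BGR2HSV); H,S,V=cv2.split(hsv); out={}
    def f(m,z,lo,hi):
        m=m.astype(np.uint8); r=[]
        for c in cv2.findContours(m,cv2.RETR_EXTERNAL,cv2.CHAIN_APPROX_NONE)[0]:
            if lo<cv2.contourArea(c)<hi:
                P=plane(n,c[:,0].astype(float),z)[:,:2].astype(np.float32)
                (cx,cy),(w,h),a=cv2.minAreaRect(P)
                if w<h: w,h,a=h,w,a+90
                r.append([round(v,4) for v in(cx,cy,w,h)]+[round((a+90)%180-90,1)])
        return r
    roi=np.zeros(S.shape,bool); roi[100:300,230:465]=1
    out["plates"]=f((S<29)&(V<180)&(V>90)&roi,zp,200,600)
    out["base"]=f((S<25)&(V>185)&roi,.011,600,9000)
    out["caps"]=f((S<22)&(V>165)&roi,.007,100,600)
    out["bracket"]=f((V<130)&(V>70)&(S<60)&roi,.045,1000,9000)
    return out
E
python3 - <<'E'
from h import *
im=cv2.imread("pics/top0.png")
o=rects(im)
for k,v in o.items():
    print(k); [print("  ",x) for x in v]
for n,px in (("base",[(125,427),(273,402),(220,100),(78,122)]),("lip",[(122,345),(243,325)]),("stage",[(161,217)]),("post",[(145,112)])):
    q=np.float64(px)/3+[235,105]-.33
    z={"base":.011,"lip":.045,"stage":.067,"post":.091}[n]
    P=plane("top",q,z); print(n,P.round(4).tolist())
print(im[200:206,280:300:4].tolist())
E
```

```text
plates
   [0.3918, -0.1788, 0.0597, 0.0239, 6.2]
   [0.4053, -0.3031, 0.0581, 0.0243, 2.2]
   [0.4077, -0.2344, 0.0593, 0.0243, 13.2]
   [0.4864, -0.3056, 0.0566, 0.0244, 0.2]
   [0.4863, -0.2399, 0.0594, 0.0242, -9.2]
   [0.487, -0.169, 0.0589, 0.0241, 13.5]
   [0.6725, -0.168, 0.0383, 0.0373, -0.3]
base
   [0.5415, -0.0071, 0.209, 0.1006, 10.3]
caps
   [0.5737, -0.2089, 0.0331, 0.0306, -0.6]
   [0.6744, -0.1699, 0.0339, 0.0331, -0.6]
bracket
   [0.5673, -0.0014, 0.1625, 0.0777, 10.6]
base [[0.4285, 0.0233, 0.011], [0.4455, -0.0752, 0.011], [0.6517, -0.0379, 0.011], [0.636, 0.0591, 0.011]]
lip [[0.4805, 0.0225, 0.045], [0.4938, -0.0557, 0.045]]
stage [[0.5608, -0.0035, 0.067]]
post [[0.6235, 0.0055, 0.091]]
[[[110, 113, 110], [110, 113, 110], [112, 115, 112], [112, 115, 112], [111, 114, 111]], [[110, 113, 110], [111, 114, 111], [112, 115, 112], [113, 116, 113], [111, 114, 111]], [[111, 114, 111], [110, 113, 111], [112, 115, 112], [113, 117, 114], [111, 115, 111]], [[111, 115, 112], [111, 113, 111], [111, 114, 111], [113, 117, 114], [112, 115, 112]], [[113, 116, 113], [111, 113, 110], [112, 114, 112], [112, 116, 112], [111, 115, 111]], [[111, 115, 111], [110, 113, 110], [112, 114, 111], [111, 115, 111], [112, 114, 112]]]
```

Emit:
servo_tool(
  rows=[
    [0.38,0.88,-0.1,-0.1],
    [0.38,0.88,-0.1,-0.1],
    [0.38,0.88,-0.1,-0.1],
    [0.38,0.88,-0.1,-0.1],
    [0.38,0.88,-0.1,-0.1],
  ],
  jaw=-1,
  force=40,
)

```text
clock: 0.72
tcp_pos: [0.3176, -0.4527, 0.2403]
orientation: [-3.08, -0.615, 0.001]
wrist_force: [0.1, -0.3, -0.1]
grip_width: -0.001
grip_force: 0.0
```

Emit:
servo_tool(
  rows=[
    [0.38,0.88,-0.1,-0.1],
    [0.38,0.88,-0.1,-0.1],
    [0.38,0.88,-0.1,-0.1],
    [0.38,0.88,-0.1,-0.1],
    [0.38,0.88,-0.1,-0.1],
  ],
)

```text
clock: 1.35
tcp_pos: [0.3651, -0.3428, 0.2279]
orientation: [-3.095, -0.534, 0.001]
wrist_force: [-0.1, -0.4, 0.3]
grip_width: 0.001
grip_force: 0.0
```

Emit:
servo_tool(
  rows=[
    [0.38,0.88,-0.1,-0.1],
    [0.38,0.88,-0.1,-0.1],
    [0.38,0.88,-0.1,-0.1],
    [0.38,0.88,-0.1,-0.1],
    [0.38,0.88,-0.1,-0.1],
  ],
)

```text
clock: 1.98
tcp_pos: [0.4126, -0.2328, 0.2155]
orientation: [-3.108, -0.453, 0.001]
wrist_force: [1.1, -0.6, -0.1]
grip_width: 0.004
grip_force: 0.0
```

Emit:
servo_tool(
  rows=[
    [0.38,0.88,-0.2,-0.1],
    [0.38,0.88,-0.2,-0.1],
    [0.38,0.88,-0.2,-0.1],
    [0.38,0.88,-0.2,-0.1],
    [0.38,0.88,-0.2,-0.1],
  ],
)

```text
clock: 2.6
tcp_pos: [0.4601, -0.1229, 0.1904]
orientation: [-3.119, -0.371, 0.001]
wrist_force: [0.5, -0.2, 0.2]
grip_width: 0.001
grip_force: 0.0
```

Emit:
servo_tool(
  rows=[
    [0.38,0.88,-0.2,-0.12],
    [0.38,0.88,-0.2,-0.12],
    [0.38,0.88,-0.2,-0.12],
    [0.38,0.88,-0.2,-0.12],
    [0.38,0.88,-0.2,-0.12],
  ],
)

```text
clock: 3.22
tcp_pos: [0.5076, -0.013, 0.1653]
orientation: [-3.13, -0.273, 0.001]
wrist_force: [0.3, 0.5, -0.5]
grip_width: -0.003
grip_force: 0.0
```

Emit:
servo_tool(
  rows=[
    [0,0,-0.9,0],
    [0,0,-0.9,0],
    [0,0,-0.9,0],
    [0,0,-0.9,0],
    [0,0,0,0],
  ],
)

```text
clock: 3.85
tcp_pos: [0.5063, -0.0136, 0.0744]
orientation: [-3.129, -0.274, 0.006]
wrist_force: [-0.1, -0.2, 0.8]
grip_width: -0.001
grip_force: 0.0
```

Emit:
servo_tool(
  rows=[
    [0,0,-0.08,0],
    [0,0,0,0],
  ],
)

```text
clock: 4.1
tcp_pos: [0.508, -0.0137, 0.0745]
orientation: [3.13, 0.274, 0.002]
wrist_force: [0.5, 0.4, 1.2]
grip_width: 0.001
grip_force: 0.0
```

Emit:
servo_tool(
  rows=[
    [0,0,-0.08,0],
    [0,0,0,0],
  ],
)

```text
clock: 4.35
tcp_pos: [0.5076, -0.0137, 0.072]
orientation: [3.13, 0.274, 0.001]
wrist_force: [0.8, 0.6, -0.4]
grip_width: 0.001
grip_force: 0.0
```

Emit:
servo_tool(
  rows=[
    [0,0,-0.04,0],
    [0,0,0,0],
  ],
)

```text
clock: 4.6
tcp_pos: [0.5075, -0.0136, 0.0707]
orientation: [-3.13, -0.274, 0.0]
wrist_force: [0.2, 0.2, -0.1]
grip_width: -0.002
grip_force: 0.0
```

Emit:
servo_tool(
  rows=[
    [0,0,-0.06,0],
    [0,0,0,0],
  ],
)

```text
clock: 4.85
tcp_pos: [0.5076, -0.0136, 0.0695]
orientation: [3.13, 0.274, 0.0]
wrist_force: [0.2, 0.2, 3.2]
grip_width: -0.0
grip_force: 1.7
```

Emit:
servo_tool(
  rows=[
    [0,0,-0.06,0],
    [0,0,0,0],
  ],
)

```text
clock: 5.1
tcp_pos: [0.5076, -0.0136, 0.0694]
orientation: [3.129, 0.274, 0.002]
wrist_force: [-5.0, 0.7, 21.0]
grip_width: -0.001
grip_force: 10.8
```

Emit:
servo_tool(
  rows=[
    [0,0,0.8,0],
    [0,0,0.8,0],
    [-0.22,-0.92,0.8,0.08],
    [-0.22,-0.91,0.3,0.08],
    [-0.22,-0.91,0,0.08],
  ],
  jaw=0.06,
)

```text
clock: 5.72
tcp_pos: [0.4912, -0.0829, 0.1359]
orientation: [3.126, 0.314, 0.002]
wrist_force: [-0.8, -0.3, -0.4]
grip_width: 0.53
grip_force: 0.0
```

Emit:
servo_tool(
  rows=[
    [-0.22,-0.91,0,0.08],
    [-0.22,-0.91,-0.3,0.08],
    [-0.22,-0.91,-0.5,0.08],
    [-0.22,-0.91,-0.8,0.08],
    [0,0,-0.8,0],
  ],
)

```text
clock: 6.35
tcp_pos: [0.4683, -0.1754, 0.0746]
orientation: [3.12, 0.36, -0.001]
wrist_force: [0.0, 0.9, -0.5]
grip_width: 0.529
grip_force: 0.0
```

Emit:
servo_tool(
  rows=[
    [0,0,-0.4,0],
    [0,0,0,0],
    [0,0,0,0],
  ],
)

```text
clock: 6.72
tcp_pos: [0.4695, -0.1728, 0.0658]
orientation: [3.12, 0.367, 0.001]
wrist_force: [1.6, -0.3, -0.2]
grip_width: 0.529
grip_force: 0.0
```

Emit:
servo_tool(
  rows=[
    [0,0,-0.8,0],
    [0,0,-0.6,0],
    [0,0,-0.2,0],
    [0,0,0,0],
    [0,0,0,0],
  ],
)

```text
clock: 7.35
tcp_pos: [0.4693, -0.1732, 0.0257]
orientation: [3.12, 0.365, 0.001]
wrist_force: [-0.6, 0.2, 0.4]
grip_width: 0.531
grip_force: 0.0
```

Run:
```python
from h import *
print(get_state()["tcp_pos"])
s=optics.grab_frame("scene"); cv2.imwrite("pics/s1.png",cv2.resize(s[170:270,330:460],(780,600),interpolation=cv2.INTER_CUBIC))
```

```text
[ 0.46930701 -0.17319629  0.02569252]
```

View pics/s1.png

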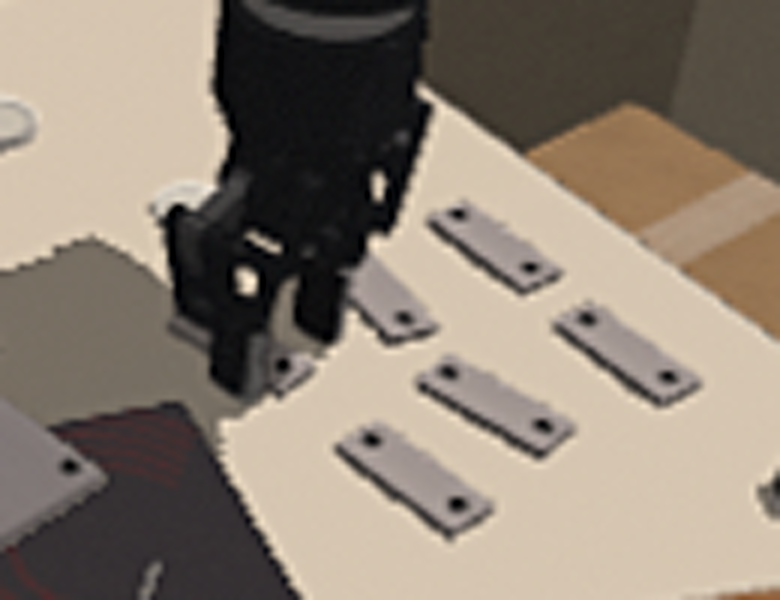

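Emit:
servo_tool(
  rows=[
    [0,0,-0.09,0],
    [0,0,0,0],
  ],
)

```text
clock: 7.65
tcp_pos: [0.469, -0.1732, 0.0231]
orientation: [3.12, 0.365, 0.0]
wrist_force: [-1.3, -0.7, 0.2]
grip_width: 0.531
grip_force: 0.0
```

Emit:
servo_tool(
  rows=[
    [0,0,0,0],
    [0,0,0,0],
    [0,0,0,0],
    [0,0,0,0],
  ],
  jaw=-1,
  force=50,
)

```text
clock: 8.15
tcp_pos: [0.4691, -0.1732, 0.0233]
orientation: [3.12, 0.365, 0.0]
wrist_force: [-0.4, -0.2, 5.0]
grip_width: 0.261
grip_force: 49.0
```

Emit:
servo_tool(
  rows=[
    [0,0,0.3,0],
    [0,0,0.5,0],
    [0,0,0.5,0],
    [0,0,0,0],
  ],
)

```text
clock: 8.65
tcp_pos: [0.4698, -0.1735, 0.0569]
orientation: [3.119, 0.365, 0.004]
wrist_force: [0.2, -0.1, -1.5]
grip_width: 0.253
grip_force: 49.1
```

Emit:
servo_tool(
  rows=[
    [-0.175,0.735,0.1,-0.07],
    [-0.175,0.735,0,-0.07],
    [-0.175,0.735,0,-0.07],
    [-0.175,0.735,0,-0.07],
    [-0.175,0.735,0,-0.07],
  ],
)

```text
clock: 9.28
tcp_pos: [0.4462, -0.0794, 0.0578]
orientation: [-3.126, -0.309, 0.001]
wrist_force: [-0.1, 0.4, -0.2]
grip_width: 0.258
grip_force: 49.1
```

Emit:
servo_tool(
  rows=[
    [-0.175,0.735,0,-0.07],
    [-0.175,0.735,0,-0.07],
    [-0.175,0.735,0,-0.07],
    [0,0,-0.2,0],
    [0,0,-0.3,0],
  ],
)

```text
clock: 9.9
tcp_pos: [0.4339, -0.0262, 0.0452]
orientation: [3.129, 0.275, 0.0]
wrist_force: [-0.0, -0.0, -1.6]
grip_width: 0.255
grip_force: 49.1
```

Emit:
servo_tool(
  rows=[
    [0,0,-0.2,0],
    [0,0,0,0],
    [0,0,0,0],
  ],
)

```text
clock: 10.28
tcp_pos: [0.434, -0.0265, 0.0404]
orientation: [3.13, 0.273, -0.0]
wrist_force: [0.1, -0.4, -0.4]
grip_width: 0.258
grip_force: 49.1
```

Run:
```python
from h import *
a=optics.grab_frame("top")[190:280,250:350];s=optics.grab_frame("scene")[190:280,250:350]
cv2.imwrite("pics/c2.png",cv2.resize(np.hstack([a,s]),(800,360),interpolation=cv2.INTER_CUBIC))
```

```text
(no output)
```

View pics/c2.png

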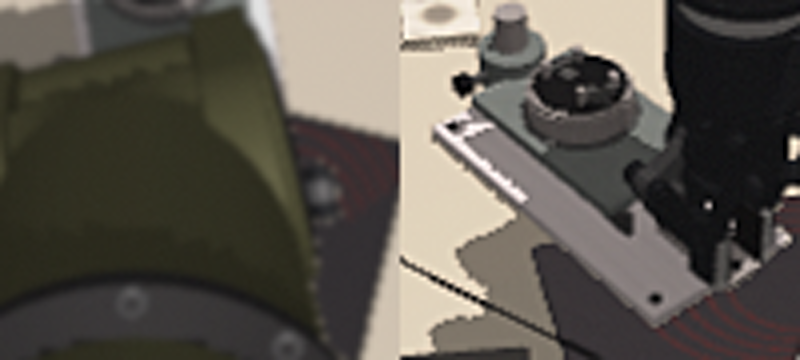

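Emit:
servo_tool(
  rows=[
    [0,0,-0.18,0],
    [0,0,0,0],
  ],
)

```text
clock: 10.62
tcp_pos: [0.4339, -0.0262, 0.0358]
orientation: [-3.13, -0.274, 0.001]
wrist_force: [-0.2, 0.7, -1.1]
grip_width: 0.256
grip_force: 49.1
```

Emit:
servo_tool(
  rows=[
    [0.25,0.045,0,0],
    [0.3,0.053,0,0],
    [0.3,0.053,0,0],
    [0.25,0.044,0,0],
    [0.12,0.02,0,0],
  ],
)

```text
clock: 11.25
tcp_pos: [0.4651, -0.0206, 0.036]
orientation: [-3.13, -0.274, -0.001]
wrist_force: [-0.5, 1.2, -0.5]
grip_width: 0.261
grip_force: 49.1
```

Emit:
servo_tool(
  rows=[
    [0,0,0,0],
    [0,0,0,0],
  ],
)

```text
clock: 11.5
tcp_pos: [0.4642, -0.0208, 0.036]
orientation: [-3.13, -0.274, 0.001]
wrist_force: [-0.3, 0.2, -0.8]
grip_width: 0.263
grip_force: 42.0
```

Emit:
servo_tool(
  rows=[
    [0,0,-0.05,0],
    [0.08,0.014,0,0],
    [0,0,0,0],
  ],
)

```text
clock: 11.88
tcp_pos: [0.4667, -0.0204, 0.0348]
orientation: [-3.13, -0.274, -0.0]
wrist_force: [-0.0, -0.8, -1.3]
grip_width: 0.258
grip_force: 51.7
```

Emit:
servo_tool(
  rows=[
    [0.08,0.014,0,0],
    [0,0,0,0],
  ],
)

```text
clock: 12.12
tcp_pos: [0.4684, -0.0201, 0.0347]
orientation: [3.13, 0.274, -0.001]
wrist_force: [-0.9, -0.1, -0.3]
grip_width: 0.255
grip_force: 51.8
```

Emit:
servo_tool(
  rows=[
    [0.06,0.01,0,0],
    [0,0,0,0],
  ],
)

```text
clock: 12.38
tcp_pos: [0.4685, -0.0201, 0.0345]
orientation: [3.129, 0.273, -0.005]
wrist_force: [-5.7, -1.9, 0.3]
grip_width: 0.258
grip_force: 51.9
```

Emit:
servo_tool(
  rows=[
    [0,0,0,0],
    [0,0,0,0],
    [0,0,0.4,0],
    [0,0,0.8,0],
    [0,-0.2,0.8,-0.1],
  ],
  jaw=0.06,
)

```text
clock: 13.0
tcp_pos: [0.4704, -0.0244, 0.086]
orientation: [-3.131, -0.258, -0.001]
wrist_force: [0.7, -0.4, 0.5]
grip_width: 0.536
grip_force: 0.0
```

Emit:
servo_tool(
  rows=[
    [0,-0.94,0.6,-0.35],
    [0,-0.94,0,-0.35],
    [0,-0.94,0,-0.35],
    [0,-0.94,0,-0.35],
    [0,-0.94,0,-0.35],
  ],
)

```text
clock: 13.62
tcp_pos: [0.4705, -0.1431, 0.1007]
orientation: [3.141, -0.032, 0.002]
wrist_force: [0.9, -0.6, 0.6]
grip_width: 0.532
grip_force: 0.0
```

Emit:
servo_tool(
  rows=[
    [0,-0.94,0,-0.35],
    [0,-0.94,0,-0.35],
    [0,-0.94,-0.3,-0.35],
    [0,-0.94,-0.6,-0.32],
    [0,0,-0.6,0],
  ],
)

```text
clock: 14.25
tcp_pos: [0.4695, -0.2386, 0.061]
orientation: [3.13, -0.261, -0.0]
wrist_force: [0.7, 1.3, 0.6]
grip_width: 0.534
grip_force: 0.0
```

Emit:
servo_tool(
  rows=[
    [0,0,-0.5,0],
    [0,0,0,0],
    [0,0,0,0],
  ],
)

```text
clock: 14.62
tcp_pos: [0.4703, -0.2356, 0.0498]
orientation: [-3.131, 0.253, -0.0]
wrist_force: [0.1, -0.5, 0.6]
grip_width: 0.526
grip_force: 0.0
```

Run:
```python
from h import *
im=optics.grab_frame("top");cv2.imwrite("pics/t3.png",im); print(get_state()["tcp_pos"])
for k,v in rects(im).items(): print(k,v)
s=optics.grab_frame("scene")[180:280,240:400]
cv2.imwrite("pics/c3.png",cv2.resize(s,(800,500),interpolation=cv2.INTER_CUBIC))
```

```text
[ 0.47041194 -0.23582704  0.05008443]
plates []
base [[0.5359, 0.0192, 0.2088, 0.0478, 10.9]]
caps [[0.3923, -0.1787, 0.0566, 0.0205, 6.7], [0.4081, -0.2339, 0.0563, 0.0209, 13.2], [0.5734, -0.2081, 0.0332, 0.0321, -63.2], [0.563, -0.0373, 0.1798, 0.0369, 8.3], [0.641, -0.3197, 0.0475, 0.0471, 20.1], [0.6732, -0.1679, 0.0373, 0.0361, -89.9]]
bracket [[0.4979, -0.1513, 0.3265, 0.143, -43.2], [0.5599, -0.0024, 0.0736, 0.0726, -78.7]]
```

View pics/c3.png

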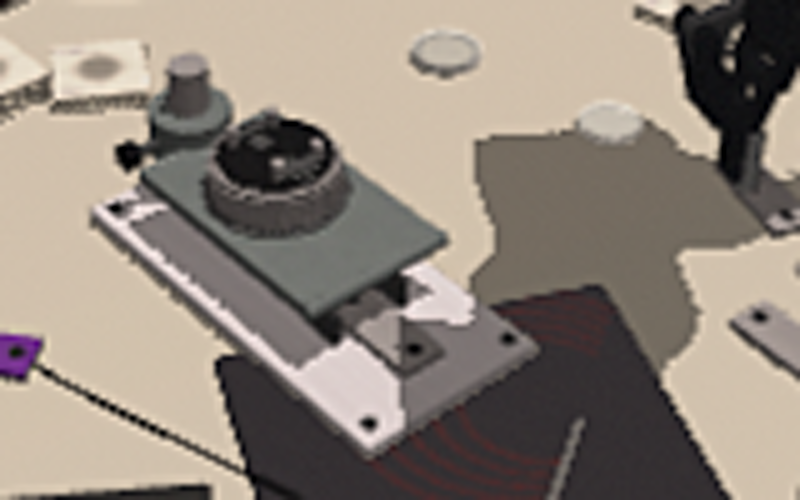

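Emit:
servo_tool(
  rows=[
    [-0.07,-0.04,-0.6,0],
    [0,0,-0.4,0],
    [0,0,-0.04,0],
    [0,0,0,0],
    [0,0,0,0],
  ],
)

```text
clock: 15.35
tcp_pos: [0.4684, -0.2374, 0.024]
orientation: [3.131, -0.255, 0.001]
wrist_force: [-0.4, -0.1, -0.0]
grip_width: 0.535
grip_force: 0.0
```

Emit:
servo_tool(
  rows=[
    [0,0,0,0],
    [0,0,0,0],
    [0,0,0,0],
    [0,0,0,0],
  ],
  jaw=-1,
)

```text
clock: 15.85
tcp_pos: [0.4684, -0.2374, 0.0243]
orientation: [3.131, -0.255, 0.001]
wrist_force: [-1.7, 0.8, 5.3]
grip_width: 0.259
grip_force: 49.0
```

Emit:
servo_tool(
  rows=[
    [0,0,0.3,0],
    [0,0,0.5,0],
    [0,0,0.6,0],
    [0,0,0,0],
  ],
)

```text
clock: 16.35
tcp_pos: [0.4692, -0.2378, 0.0604]
orientation: [3.13, -0.255, 0.004]
wrist_force: [-0.5, 0.0, -0.1]
grip_width: 0.253
grip_force: 49.0
```

Emit:
servo_tool(
  rows=[
    [-0.284,0.844,0,0.322],
    [-0.284,0.844,0,0.322],
    [-0.284,0.844,0,0.322],
    [-0.284,0.844,0,0.322],
    [-0.284,0.844,0,0.322],
  ],
)

```text
clock: 16.98
tcp_pos: [0.4324, -0.1305, 0.0588]
orientation: [-3.141, -0.013, -0.0]
wrist_force: [-0.8, -0.7, 0.3]
grip_width: 0.252
grip_force: 49.1
```

Emit:
servo_tool(
  rows=[
    [0,0.844,0,0.322],
    [0,0.844,0,0.322],
    [0,0.844,0,0.322],
    [0,0.844,0,0.322],
    [0,0.844,0,0.322],
  ],
)

```text
clock: 17.6
tcp_pos: [0.4325, -0.025, 0.0588]
orientation: [-3.129, -0.277, -0.0]
wrist_force: [0.4, 1.0, -0.6]
grip_width: 0.256
grip_force: 49.1
```

Emit:
servo_tool(
  rows=[
    [0,0,-0.3,0],
    [0,0,-0.3,0],
    [0,0,0,0],
    [0,0,0,0],
  ],
)

```text
clock: 18.1
tcp_pos: [0.4326, -0.0269, 0.0436]
orientation: [3.13, 0.272, -0.001]
wrist_force: [0.1, 0.4, -0.5]
grip_width: 0.252
grip_force: 49.1
```

Emit:
servo_tool(
  rows=[
    [0,0,-0.04,0],
    [0.3,0.055,0,0],
    [0.35,0.065,0,0],
    [0.35,0.065,0,0],
    [0.3,0.055,0,0],
  ],
)

```text
clock: 18.73
tcp_pos: [0.4662, -0.0201, 0.0428]
orientation: [-3.13, -0.274, -0.001]
wrist_force: [-0.4, -0.2, -0.6]
grip_width: 0.249
grip_force: 49.1
```

Emit:
servo_tool(
  rows=[
    [0,0,-0.05,0],
    [0.04,0.01,0,0],
    [0,0,0,0],
  ],
)

```text
clock: 19.1
tcp_pos: [0.4659, -0.0201, 0.0415]
orientation: [3.13, 0.274, -0.001]
wrist_force: [1.1, 0.3, -1.1]
grip_width: 0.254
grip_force: 49.1
```

Emit:
servo_tool(
  rows=[
    [0.08,0.014,0,0],
    [0,0,0,0],
  ],
)

```text
clock: 19.35
tcp_pos: [0.4684, -0.0197, 0.0416]
orientation: [-3.13, -0.274, -0.0]
wrist_force: [-0.1, 0.8, -0.7]
grip_width: 0.255
grip_force: 49.1
```

Emit:
servo_tool(
  rows=[
    [0.06,0.01,0,0],
    [0,0,0,0],
  ],
)

```text
clock: 19.6
tcp_pos: [0.4688, -0.0197, 0.0413]
orientation: [3.13, 0.274, -0.003]
wrist_force: [-3.8, -0.2, 0.2]
grip_width: 0.255
grip_force: 49.2
```

Emit:
servo_tool(
  rows=[
    [0.04,0.007,0,0],
    [0,0,0,0],
  ],
)

```text
clock: 19.85
tcp_pos: [0.4688, -0.0196, 0.0413]
orientation: [3.129, 0.273, -0.006]
wrist_force: [-6.1, -1.1, 3.0]
grip_width: 0.257
grip_force: 49.5
```

Emit:
servo_tool(
  rows=[
    [0,0,0,0],
    [0,0,0,0],
    [0,0,0.4,0],
    [0,0,0.8,0],
    [-0.06,-0.14,0.8,0.02],
  ],
  jaw=0.06,
)

```text
clock: 20.48
tcp_pos: [0.4697, -0.0225, 0.0927]
orientation: [-3.129, -0.278, -0.002]
wrist_force: [-0.4, -0.5, -0.4]
grip_width: 0.53
grip_force: 0.0
```

Emit:
servo_tool(
  rows=[
    [-0.35,-0.96,0.4,0.06],
    [-0.35,-0.96,0,0.06],
    [-0.35,-0.96,0,0.06],
    [-0.35,-0.96,0,0.06],
    [-0.35,-0.96,0,0.06],
  ],
)

```text
clock: 21.1
tcp_pos: [0.4257, -0.1436, 0.1023]
orientation: [3.124, 0.327, 0.002]
wrist_force: [0.5, -0.2, 0.3]
grip_width: 0.532
grip_force: 0.0
```

Emit:
servo_tool(
  rows=[
    [-0.35,-0.96,0,0.06],
    [-0.35,-0.96,-0.2,0.06],
    [-0.35,-0.96,-0.6,0.06],
    [-0.35,-0.92,-0.7,0.02],
    [0,0,-0.6,0],
  ],
)

```text
clock: 21.72
tcp_pos: [0.39, -0.2401, 0.0492]
orientation: [3.12, 0.353, 0.001]
wrist_force: [-0.5, 0.5, -0.2]
grip_width: 0.533
grip_force: 0.0
```

Emit:
servo_tool(
  rows=[
    [0,0,-0.1,0],
    [0,0,0,0],
    [0,0,0,0],
  ],
)

```text
clock: 22.1
tcp_pos: [0.3911, -0.2377, 0.0472]
orientation: [3.12, 0.36, 0.002]
wrist_force: [-1.1, -0.3, -0.1]
grip_width: 0.531
grip_force: 0.0
```

Emit:
servo_tool(
  rows=[
    [-0.03,-0.02,-0.5,0],
    [0,0,-0.38,0],
    [0,0,-0.04,0],
    [0,0,0,0],
    [0,0,0,0],
  ],
)

```text
clock: 22.72
tcp_pos: [0.3899, -0.2383, 0.0236]
orientation: [3.121, 0.359, 0.0]
wrist_force: [-0.5, -0.6, 0.5]
grip_width: 0.531
grip_force: 0.0
```

Emit:
servo_tool(
  rows=[
    [0,0,0,0],
    [0,0,0,0],
    [0,0,0,0],
    [0,0,0,0],
  ],
  jaw=-1,
)

```text
clock: 23.22
tcp_pos: [0.3899, -0.2384, 0.024]
orientation: [3.121, 0.359, 0.001]
wrist_force: [-1.5, 1.0, 5.4]
grip_width: 0.256
grip_force: 48.8
```

Emit:
servo_tool(
  rows=[
    [0,0,0.4,0],
    [0,0,0.6,0],
    [0,0,0.6,0],
    [0,0,0,0],
  ],
)

```text
clock: 23.72
tcp_pos: [0.3903, -0.2387, 0.0647]
orientation: [3.12, 0.358, 0.003]
wrist_force: [0.1, -0.1, -0.6]
grip_width: 0.255
grip_force: 49.1
```

Emit:
servo_tool(
  rows=[
    [0.172,0.848,0,-0.05],
    [0.172,0.848,0,-0.05],
    [0.172,0.848,0,-0.05],
    [0.172,0.848,0,-0.05],
    [0.172,0.848,0,-0.05],
  ],
)

```text
clock: 24.35
tcp_pos: [0.4112, -0.1316, 0.0632]
orientation: [-3.125, -0.318, 0.001]
wrist_force: [-0.4, 0.5, -1.1]
grip_width: 0.257
grip_force: 49.1
```

Emit:
servo_tool(
  rows=[
    [0.172,0.848,0,-0.05],
    [0.172,0.848,0,-0.05],
    [0.172,0.848,0,-0.05],
    [0.172,0.848,0,-0.05],
    [0.172,0.848,0,-0.05],
  ],
)

```text
clock: 24.98
tcp_pos: [0.4327, -0.0256, 0.0632]
orientation: [-3.129, -0.277, 0.001]
wrist_force: [0.3, -0.2, -0.8]
grip_width: 0.251
grip_force: 49.1
```

Emit:
servo_tool(
  rows=[
    [0,0,-0.3,0],
    [0,0,-0.25,0],
    [0,0,0,0],
    [0,0,0,0],
  ],
)

```text
clock: 25.48
tcp_pos: [0.4326, -0.027, 0.0497]
orientation: [3.129, 0.275, -0.001]
wrist_force: [0.4, 0.1, -0.7]
grip_width: 0.254
grip_force: 49.1
```

Emit:
servo_tool(
  rows=[
    [0,0,-0.06,0],
    [0.3,0.057,0,0],
    [0.35,0.067,0,0],
    [0.35,0.067,0,0],
    [0.3,0.057,0,0],
  ],
)

```text
clock: 26.1
tcp_pos: [0.4662, -0.0199, 0.0483]
orientation: [-3.129, -0.277, -0.001]
wrist_force: [0.2, 0.6, -0.0]
grip_width: 0.258
grip_force: 49.1
```

Emit:
servo_tool(
  rows=[
    [0,0,-0.04,0],
    [0.04,0.01,0,0],
    [0,0,0,0],
  ],
)

```text
clock: 26.48
tcp_pos: [0.466, -0.0199, 0.0472]
orientation: [3.129, 0.277, -0.001]
wrist_force: [-1.0, 0.0, -0.4]
grip_width: 0.254
grip_force: 49.1
```

Emit:
servo_tool(
  rows=[
    [0.08,0.014,0,0],
    [0,0,0,0],
  ],
)

```text
clock: 26.72
tcp_pos: [0.4683, -0.0195, 0.0473]
orientation: [-3.129, -0.277, -0.0]
wrist_force: [0.6, -0.3, -0.8]
grip_width: 0.258
grip_force: 49.1
```

Emit:
servo_tool(
  rows=[
    [0.06,0.01,0,0],
    [0,0,0,0],
  ],
)

```text
clock: 26.98
tcp_pos: [0.4685, -0.0195, 0.0471]
orientation: [3.129, 0.277, -0.004]
wrist_force: [-4.5, -0.8, 0.7]
grip_width: 0.255
grip_force: 49.4
```

Emit:
servo_tool(
  rows=[
    [0.04,0.007,0,0],
    [0,0,0,0],
  ],
)

```text
clock: 27.22
tcp_pos: [0.4686, -0.0195, 0.047]
orientation: [3.129, 0.276, -0.007]
wrist_force: [-6.8, -1.6, 3.6]
grip_width: 0.254
grip_force: 49.7
```

Emit:
servo_tool(
  rows=[
    [0,0,0,0],
    [0,0,0,0],
    [0,0,0.4,0],
    [0,0,0.8,0],
    [-0.08,-0.14,0.8,-0.04],
  ],
  jaw=0.06,
)

```text
clock: 27.85
tcp_pos: [0.4693, -0.0222, 0.0985]
orientation: [-3.13, -0.271, -0.002]
wrist_force: [-0.2, -0.0, 0.5]
grip_width: 0.535
grip_force: 0.0
```

Emit:
servo_tool(
  rows=[
    [-0.47,-0.79,0.2,-0.07],
    [-0.47,-0.79,0,-0.07],
    [-0.47,-0.79,0,-0.07],
    [-0.47,-0.79,0,-0.07],
    [-0.47,-0.79,0,-0.07],
  ],
)

```text
clock: 28.48
tcp_pos: [0.4102, -0.122, 0.1031]
orientation: [3.134, 0.213, 0.002]
wrist_force: [-0.1, -0.1, 0.3]
grip_width: 0.528
grip_force: 0.0
```

Emit:
servo_tool(
  rows=[
    [-0.47,-0.79,-0.2,-0.07],
    [-0.47,-0.79,-0.6,-0.07],
    [-0.47,-0.79,-0.7,-0.07],
    [0,0,-0.7,0],
    [0,0,-0.1,0],
  ],
)

```text
clock: 29.1
tcp_pos: [0.3747, -0.1807, 0.0446]
orientation: [-3.136, -0.178, 0.001]
wrist_force: [0.1, 1.0, 0.2]
grip_width: 0.53
grip_force: 0.0
```

Emit:
servo_tool(
  rows=[
    [0,0,0,0],
    [0,0,0,0],
  ],
)

```text
clock: 29.35
tcp_pos: [0.3754, -0.1805, 0.0455]
orientation: [3.136, 0.18, 0.002]
wrist_force: [-0.9, 0.3, -0.1]
grip_width: 0.532
grip_force: 0.0
```

Emit:
servo_tool(
  rows=[
    [-0.05,-0.01,-0.5,0],
    [0,0,-0.3,0],
    [0,0,-0.05,0],
    [0,0,0,0],
    [0,0,0,0],
  ],
)

```text
clock: 29.98
tcp_pos: [0.3737, -0.1809, 0.0238]
orientation: [3.136, 0.179, 0.001]
wrist_force: [0.4, -0.4, -0.0]
grip_width: 0.529
grip_force: 0.0
```

Emit:
servo_tool(
  rows=[
    [0,0,0,0],
    [0,0,0,0],
    [0,0,0,0],
    [0,0,0,0],
  ],
  jaw=-1,
)

```text
clock: 30.48
tcp_pos: [0.3736, -0.1809, 0.024]
orientation: [3.136, 0.178, 0.001]
wrist_force: [0.2, 0.9, 8.4]
grip_width: 0.25
grip_force: 48.7
```

Emit:
servo_tool(
  rows=[
    [0,0,0.4,0],
    [0,0,0.7,0],
    [0,0,0.7,0],
    [0,0,0,0],
  ],
)

```text
clock: 30.98
tcp_pos: [0.3741, -0.1812, 0.0698]
orientation: [3.135, 0.178, 0.004]
wrist_force: [0.6, 0.6, -0.9]
grip_width: 0.262
grip_force: 49.2
```

Run:
```python
from h import *
s=optics.grab_frame("scene")[190:270,250:410]
cv2.imwrite("pics/c4.png",cv2.resize(s,(800,400),interpolation=cv2.INTER_CUBIC))
```

```text
(no output)
```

View pics/c4.png

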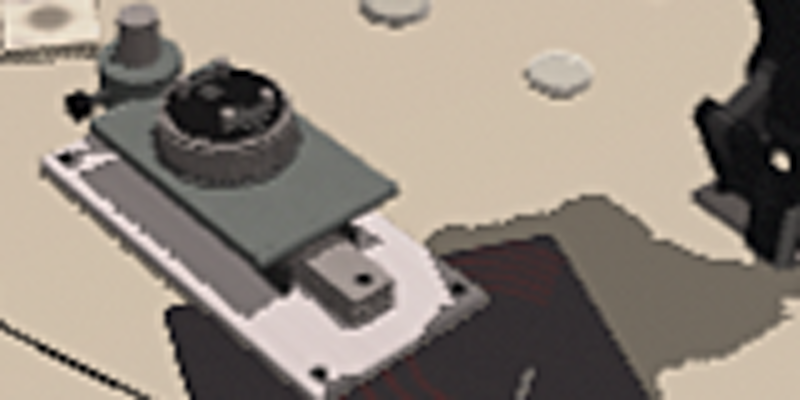

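Emit:
servo_tool(
  rows=[
    [0.296,0.772,0,0.075],
    [0.296,0.772,0,0.075],
    [0.296,0.772,0,0.075],
    [0.296,0.772,0,0.075],
    [0.296,0.772,0,0.075],
  ],
)

```text
clock: 31.65
tcp_pos: [0.4103, -0.0836, 0.0678]
orientation: [-3.132, -0.241, 0.002]
wrist_force: [0.5, -0.4, -1.2]
grip_width: 0.255
grip_force: 49.2
```

Emit:
servo_tool(
  rows=[
    [0.296,0.772,0,0.075],
    [0.296,0.772,0,0.075],
    [0.296,0.772,-0.1,0.075],
    [0,0,-0.3,0],
    [0,0,-0.1,0],
  ],
)

```text
clock: 32.28
tcp_pos: [0.4318, -0.0271, 0.0551]
orientation: [3.129, 0.276, -0.003]
wrist_force: [0.1, -0.9, -0.6]
grip_width: 0.257
grip_force: 49.2
```

Emit:
servo_tool(
  rows=[
    [0,0,0,0],
    [0,0,0,0],
  ],
)

```text
clock: 32.52
tcp_pos: [0.4325, -0.0271, 0.056]
orientation: [3.129, 0.275, -0.0]
wrist_force: [-0.5, -1.3, -1.6]
grip_width: 0.253
grip_force: 49.2
```

Emit:
servo_tool(
  rows=[
    [0,0,-0.08,0],
    [0.3,0.057,0,0],
    [0.35,0.067,0,0],
    [0.35,0.067,0,0],
    [0.3,0.057,0,0],
  ],
)

```text
clock: 33.15
tcp_pos: [0.4661, -0.02, 0.054]
orientation: [-3.129, -0.277, -0.001]
wrist_force: [-0.1, 0.1, -0.3]
grip_width: 0.254
grip_force: 49.2
```

Emit:
servo_tool(
  rows=[
    [0,0,-0.04,0],
    [0.04,0.01,0,0],
    [0,0,0,0],
  ],
)

```text
clock: 33.52
tcp_pos: [0.466, -0.02, 0.053]
orientation: [-3.129, -0.277, 0.0]
wrist_force: [-0.2, 0.2, 1.1]
grip_width: 0.253
grip_force: 49.3
```

Emit:
servo_tool(
  rows=[
    [0.08,0.014,0,0],
    [0,0,0,0],
  ],
)

```text
clock: 33.78
tcp_pos: [0.468, -0.0197, 0.053]
orientation: [3.129, 0.277, -0.001]
wrist_force: [-1.2, -0.8, 1.7]
grip_width: 0.259
grip_force: 49.4
```

Emit:
servo_tool(
  rows=[
    [0.08,0.014,0,0],
    [0,0,0,0],
  ],
)

```text
clock: 34.02
tcp_pos: [0.4686, -0.0196, 0.053]
orientation: [3.129, 0.276, -0.005]
wrist_force: [-5.3, -0.5, 6.7]
grip_width: 0.257
grip_force: 50.1
```

Emit:
servo_tool(
  rows=[
    [0,0,0,0],
    [0,0,0,0],
    [0,0,0.4,0],
    [0,0,0.8,0],
    [0,0,0.8,0],
  ],
  jaw=0.06,
)

```text
clock: 34.65
tcp_pos: [0.4704, -0.0192, 0.1041]
orientation: [-3.129, -0.277, -0.001]
wrist_force: [0.4, -0.3, 0.4]
grip_width: 0.532
grip_force: 0.0
```

Emit:
servo_tool(
  rows=[
    [0,0,0.8,-0.9],
    [0.2,0,0.3,-0.9],
    [0.4,0.08,0,-0.9],
    [0.4,0.08,0,-0.9],
    [0.4,0.08,0,-0.9],
  ],
  jaw=0.84,
  force=40,
)

```text
clock: 35.28
tcp_pos: [0.5058, -0.0131, 0.1313]
orientation: [-3.106, 0.466, -0.002]
wrist_force: [0.8, 0.4, 0.0]
grip_width: 0.919
grip_force: 0.0
```

Emit:
servo_tool(
  rows=[
    [0.4,0.08,0,-0.9],
    [0.4,0.08,0,-0.9],
    [0.4,0.08,0,-0.9],
    [0.4,0.08,0,-0.9],
    [0.4,0.08,0,-0.9],
  ],
)

```text
clock: 35.9
tcp_pos: [0.5557, -0.003, 0.1312]
orientation: [-2.912, 1.178, -0.001]
wrist_force: [0.1, 0.1, 0.3]
grip_width: 0.922
grip_force: 0.0
```

Emit:
servo_tool(
  rows=[
    [0.26,0.08,0,-0.17],
    [0,0,0,0],
    [0,0,0,0],
  ],
)

```text
clock: 36.28
tcp_pos: [0.5613, -0.0014, 0.1306]
orientation: [2.904, -1.198, -0.001]
wrist_force: [0.1, 0.3, -0.6]
grip_width: 0.923
grip_force: 0.0
```

Run:
```python
from h import *
s=get_state();print(s["joint_positions"].round(2),s["tcp_pos"])
s=optics.grab_frame("scene")[170:270,250:410]
cv2.imwrite("pics/c5.png",cv2.resize(s,(800,500),interpolation=cv2.INTER_CUBIC))
```

```text
[-0.12  0.54  0.12  1.84 -0.09  0.77 -2.3 ] [ 0.56128803 -0.00139063  0.13057786]
```

View pics/c5.png

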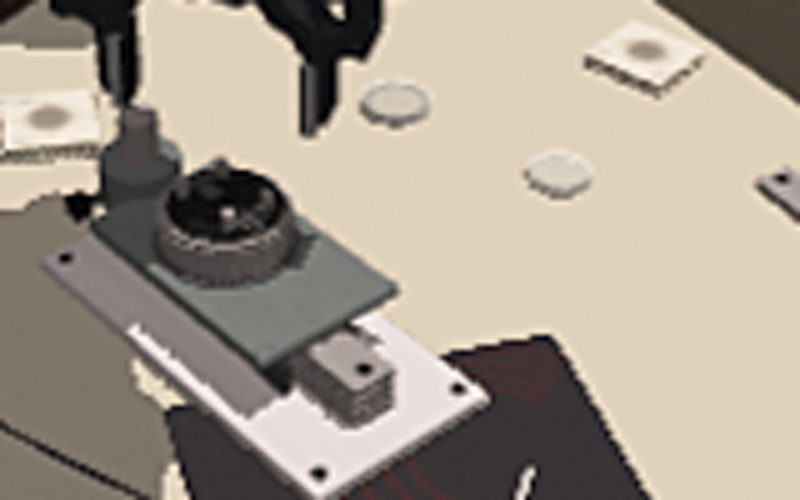

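Emit:
servo_tool(
  rows=[
    [-0.03,-0.08,-0.5,0],
    [0,0,-0.8,0],
    [0,0,-0.7,0],
    [0,0,-0.3,0],
    [0,0,0,0],
  ],
)

```text
clock: 36.95
tcp_pos: [0.5605, -0.0034, 0.0724]
orientation: [2.903, -1.2, -0.002]
wrist_force: [-0.2, 0.0, 0.2]
grip_width: 0.918
grip_force: 0.0
```

Emit:
servo_tool(
  rows=[
    [0,0,-0.08,0],
    [0,0,0,0],
  ],
)

```text
clock: 37.2
tcp_pos: [0.5612, -0.0033, 0.0714]
orientation: [-2.903, 1.2, -0.001]
wrist_force: [0.5, 0.5, -0.5]
grip_width: 0.92
grip_force: 0.0
```

Emit:
servo_tool(
  rows=[
    [0,0,0,0],
    [0,0,0,0],
    [0,0,0,0],
    [0,0,0,0],
  ],
  jaw=-1,
)

```text
clock: 37.7
tcp_pos: [0.561, -0.0034, 0.0718]
orientation: [-2.903, 1.2, -0.001]
wrist_force: [-1.8, 0.4, 6.3]
grip_width: 0.683
grip_force: 41.8
```

Emit:
servo_tool(
  rows=[
    [0,0,0,0.7],
    [0,0,0,0.9],
    [0,0,0,0.9],
    [0,0,0,0.9],
    [0,0,0,0.9],
  ],
)

```text
clock: 38.33
tcp_pos: [0.561, -0.0035, 0.0718]
orientation: [3.099, -0.517, 0.001]
wrist_force: [-1.7, -0.1, 6.2]
grip_width: 0.685
grip_force: 41.8
```

Emit:
servo_tool(
  rows=[
    [0,0,0,0.9],
    [0,0,0,0.9],
    [0,0,0,0.9],
    [0,0,0,0.9],
    [0,0,0,0.7],
  ],
)

```text
clock: 38.95
tcp_pos: [0.561, -0.0035, 0.0718]
orientation: [3.136, 0.187, 0.001]
wrist_force: [-1.8, 0.9, 5.5]
grip_width: 0.683
grip_force: 41.8
```

Run:
```python
from h import *
s=get_state();print(s["joint_positions"].round(2),s["wrist_torque"])
```

```text
[ 0.06  0.62 -0.15  1.89  0.15  0.65 -1.63] [-0.04470242  0.43979155 -0.13262563]
```

Emit:
servo_tool(
  rows=[
    [0,0,0,0.8],
    [0,0,0,0.8],
    [0,0,0,0.8],
    [0,0,0,0.8],
    [0,0,0,0.7],
  ],
)

```text
clock: 39.58
tcp_pos: [0.561, -0.0035, 0.0718]
orientation: [3.033, 0.819, 0.001]
wrist_force: [-2.3, -0.2, 5.8]
grip_width: 0.679
grip_force: 41.8
```

Run:
```python
from h import *
s=get_state();print(s["joint_positions"].round(2),s["wrist_torque"])
```

```text
[ 0.14  0.62 -0.27  1.89  0.26  0.66 -1.33] [-0.00144785  0.43101554 -0.09383489]
```

Emit:
servo_tool(
  rows=[
    [0,0,0,0.8],
    [0,0,0,0.8],
  ],
)

```text
clock: 39.83
tcp_pos: [0.5631, -0.0017, 0.072]
orientation: [-2.954, -1.067, -0.009]
wrist_force: [6.4, 7.4, -3.4]
grip_width: 0.688
grip_force: 43.5
```

Run:
```python
from h import *
s=get_state();print(s["wrist_torque"])
```

```text
[ 1.6454676  -1.45960023 -1.02586023]
```

Emit:
servo_tool(
  rows=[
    [0,0,0,0.8],
    [0,0,0,0.8],
  ],
)

```text
clock: 40.08
tcp_pos: [0.5649, 0.0011, 0.0722]
orientation: [-2.852, -1.312, -0.016]
wrist_force: [12.4, 16.0, -1.1]
grip_width: 0.683
grip_force: 46.2
```

Run:
```python
from h import *
s=get_state();print(s["wrist_torque"])
```

```text
[ 3.92060212 -2.50706883 -1.20814506]
```

Emit:
servo_tool(
  rows=[
    [0,0,0,0],
    [0,0,0,0],
    [0,0,0,0],
  ],
  jaw=0.84,
)

```text
clock: 40.45
tcp_pos: [0.5607, -0.0038, 0.071]
orientation: [2.856, 1.309, -0.001]
wrist_force: [0.7, 0.1, 0.5]
grip_width: 0.923
grip_force: 0.0
```

Emit:
servo_tool(
  rows=[
    [0,0,0.5,0],
    [0,0,0.8,0],
    [0,0,0.8,0],
    [0,0,0.5,0],
  ],
)

```text
clock: 40.95
tcp_pos: [0.5614, -0.0033, 0.1377]
orientation: [2.855, 1.31, 0.002]
wrist_force: [1.4, -0.3, -0.2]
grip_width: 0.921
grip_force: 0.0
```

Emit:
servo_tool(
  rows=[
    [-0.3,-0.9,0,-0.7],
    [-0.3,-0.9,0,-0.7],
    [-0.3,-0.9,0,-0.7],
    [-0.3,-0.9,0,-0.7],
    [-0.3,-0.9,0,-0.7],
  ],
)

```text
clock: 41.58
tcp_pos: [0.5227, -0.1176, 0.1358]
orientation: [-3.048, -0.759, 0.001]
wrist_force: [0.6, -1.4, 0.5]
grip_width: 0.918
grip_force: 0.0
```

Run:
```python
from h import *
t=optics.grab_frame("top"); cv2.imwrite("pics/t6.png",t); s=optics.grab_frame("scene")
a=cv2.resize(t[100:260,250:410],(480,480),interpolation=cv2.INTER_CUBIC)
b=cv2.resize(s[190:270,260:340],(320,320),interpolation=cv2.INTER_CUBIC)
o=np.zeros((480,800,3),np.uint8);o[:,:480]=a;o[:320,480:]=b
cv2.imwrite("pics/c6.png",o)
```

```text
(no output)
```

View pics/c6.png

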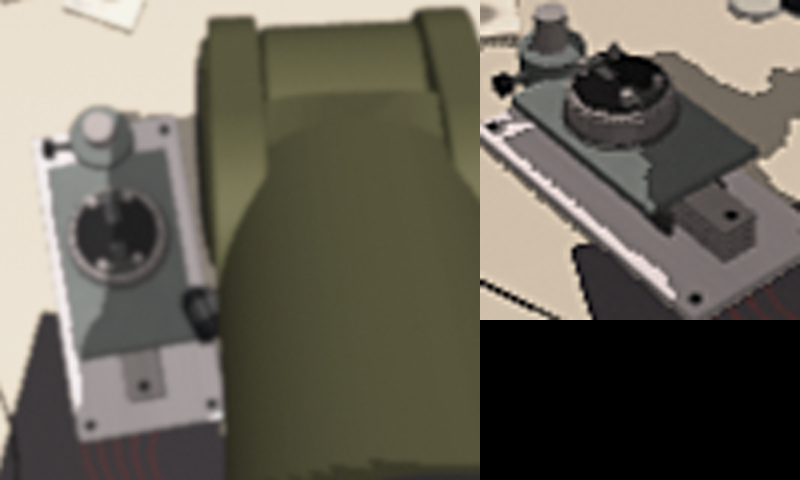

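```bash
cat >> h.py <<'E'
def scaps(s):
    H,S,V=cv2.split(cv2.cvtColor(s,cv2.COLOR_BGR2HSV))
    roi=np.zeros(S.shape,bool); roi[150:240,310:420]=1
    m=((S<26)&(V>150)&roi).astype(np.uint8)
    for c in cv2.findContours(m,cv2.RETR_EXTERNAL,cv2.CHAIN_APPROX_NONE)[0]:
        if 40<cv2.contourArea(c)<600:
            P=plane("scene",c[:,0].astype(float),.0045)[:,:2].astype(np.float32)
            (cx,cy),(w,h),a=cv2.minAreaRect(P); print([round(v,4) for v in(cx,cy,w,h,a)],c[:,0].mean(0).round(1))
E
python3 - <<'E'
from h import *
scaps(cv2.imread("pics/scene0.png")); print(); s=optics.grab_frame("scene"); cv2.imwrite("pics/s7.png",s); scaps(s)
E
python3 - <<'E'
from h import *
s=cv2.imread("pics/scene0.png"); h=cv2.cvtColor(s,cv2.COLOR_BGR2HSV)
for p in[(361,204),(329,190)]: print(h[p[1]-1:p[1]+2,p[0]-8:p[0]+9:2].tolist())
s=cv2.imread("pics/s7.png"); cv2.imwrite("pics/c7.png",cv2.resize(s[165:245,300:440],(700,400),interpolation=cv2.INTER_CUBIC))
E
```

```text
[[[16, 46, 194], [17, 38, 180], [19, 26, 183], [18, 28, 184], [17, 26, 184], [19, 27, 182], [18, 26, 179], [18, 28, 198], [18, 45, 191]], [[17, 46, 195], [18, 27, 121], [18, 27, 187], [18, 28, 184], [19, 26, 183], [18, 28, 184], [18, 28, 184], [17, 27, 188], [17, 48, 193]], [[17, 46, 195], [18, 35, 124], [20, 26, 174], [18, 27, 187], [20, 28, 185], [20, 28, 185], [19, 26, 186], [18, 25, 175], [18, 46, 193]]]
[[[17, 42, 194], [19, 19, 150], [18, 32, 182], [19, 30, 177], [19, 31, 179], [18, 33, 180], [19, 30, 176], [18, 27, 172], [17, 46, 192]], [[17, 45, 176], [17, 23, 152], [20, 32, 181], [18, 32, 178], [19, 32, 178], [16, 32, 176], [18, 32, 182], [16, 26, 165], [17, 48, 193]], [[17, 46, 173], [18, 23, 112], [18, 33, 180], [19, 34, 182], [18, 32, 181], [18, 32, 182], [18, 32, 176], [12, 25, 153], [16, 46, 194]]]
```

View pics/c7.png

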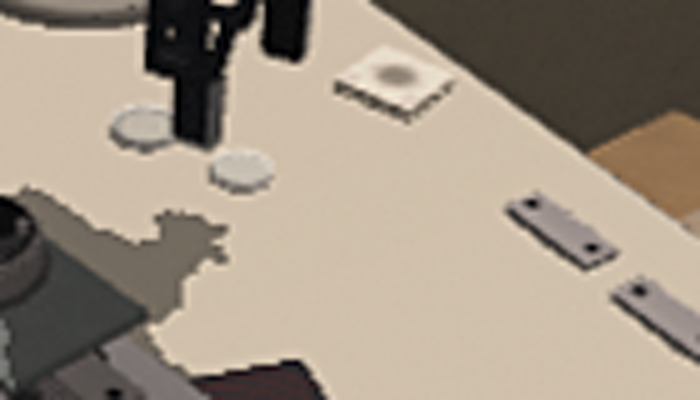

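```bash
sed -i 's/S<26)&(V>150)/S<38)\&(V>140)/' h.py
python3 - <<'E'
from h import *
scaps(cv2.imread("pics/scene0.png")); print(); scaps(cv2.imread("pics/s7.png"))
print(plane("scene",[(348.4,198.6),(361.6,204.4)],.004))
E
```

```text
[0.5099, -0.0586, 0.0362, 0.0193, 11.5364] [327.2 236.6]
[0.418, -0.2351, 0.0442, 0.0219, 13.8386] [410.  234.7]
[0.4908, -0.1709, 0.0584, 0.0221, 13.8218] [370.  226.4]
[0.4901, -0.2422, 0.0221, 0.0579, 80.7613] [392.4 217.5]
[0.4905, -0.3083, 0.058, 0.0214, 1.0792] [411.5 210. ]
[0.5782, -0.2101, 0.0305, 0.0331, 24.5633] [361.5 203.5]
[0.6789, -0.1712, 0.0388, 0.0301, 60.657] [329.2 189.1]

[0.4908, -0.3076, 0.0583, 0.0234, 3.9406] [410.8 209.4]
[0.6169, -0.1932, 0.033, 0.0319, 41.1511] [348.2 198.1]
[0.6784, -0.1671, 0.0325, 0.035, 60.7219] [328.4 189.3]
[0.6483, -0.3217, 0.0489, 0.0515, 21.5664] [379. 180.]
[[ 0.61415563 -0.19251601  0.004     ]
 [ 0.57501706 -0.20788236  0.004     ]]
```

Emit:
servo_tool(
  rows=[
    [-0.64,-0.56,0,-0.6],
    [-0.64,-0.56,0,-0.6],
    [-0.64,-0.56,0,-0.6],
    [-0.64,-0.56,0,-0.6],
    [-0.64,-0.56,0,-0.6],
  ],
  jaw=0.18,
)

```text
clock: 42.35
tcp_pos: [0.4423, -0.1868, 0.1361]
orientation: [3.129, 0.275, 0.0]
wrist_force: [0.2, 0.8, 0.0]
grip_width: 0.593
grip_force: 0.0
```

Emit:
servo_tool(
  rows=[
    [0,0,0,0],
    [0,0,0,0],
  ],
)

```text
clock: 42.6
tcp_pos: [0.444, -0.1856, 0.1362]
orientation: [-3.129, -0.283, -0.001]
wrist_force: [0.5, 0.0, 0.1]
grip_width: 0.59
grip_force: 0.0
```

Run:
```python
from h import *
t=optics.grab_frame("top");cv2.imwrite("pics/t8.png",t)
s=optics.grab_frame("scene"); scaps(s)
H,S,V=cv2.split(cv2.cvtColor(t,cv2.COLOR_BGR2HSV))
print(get_state()["tcp_pos"])
q=proj("top",[[.6125,-.192,.007]])[0]; print(q)
x,y=q.astype(int); print(S[y-14:y+15:2,x-16:x+17:2]); print(rects(t)["caps"])
```

```text
[0.4903, -0.3078, 0.0587, 0.0222, 0.2268] [411.1 209.4]
[0.6169, -0.1931, 0.033, 0.0315, 44.2743] [348.2 198.1]
[0.6768, -0.1698, 0.0385, 0.035, 60.7219] [329.2 189.2]
[ 0.44419587 -0.18517692  0.13605519]
[382.9904554  157.33704152]
[[34 34 34 34 33 34 34 34 33 35 34 34 33 34 34 34 34]
 [34 33 34 34 34 34 34 34 34 34 34 33 34 34 33 34 34]
 [34 34 34 34 34 34 34 34 34 34 34 34 34 33 34 34 33]
 [34 34 34 34 34 34 36 31 24 24 30 33 34 34 34 34 34]
 [35 34 35 35 34 35 19  6  5  5 11 21 32 34 34 35 35]
 [34 34 35 35 34 23  6  4  4  5  4  7 21 34 34 34 34]
 [34 35 35 34 34 10  2  4  4  4  4  4 12 31 35 34 35]
 [34 34 34 35 32  6  4  4  4  4  4  4 11 28 35 34 34]
 [34 34 35 35 34  9  4  4  5  4  4  4 12 30 34 34 34]
 [34 35 34 34 34 20  5  4  5  4  5  5 20 33 34 35 34]
 [34 34 35 35 35 34 18  6  5  4  6 18 32 34 34 35 34]
 [34 34 34 34 35 34 34 26 20 18 26 33 34 35 35 34 34]
 [34 34 34 35 34 34 34 35 34 35 34 35 34 34 34 34 34]
 [34 34 34 34 34 34 35 34 34 35 34 34 34 35 35 37 37]
 [34 35 34 34 35 34 34 34 34 35 35 34 35 37 38 42 41]]
[[0.6122, -0.192, 0.0329, 0.0314, -89.8], [0.5871, -0.0347, 0.1314, 0.0316, 11.6], [0.6411, -0.3199, 0.0475, 0.0475, 20.1], [0.6732, -0.1679, 0.0373, 0.0361, -89.9]]
```

Emit:
servo_tool(
  rows=[
    [0.84,-0.03,0,0],
    [0.84,-0.03,-0.2,0],
    [0.84,-0.03,-0.2,0],
    [0.84,-0.03,-0.2,0],
    [0.84,-0.03,-0.4,0],
  ],
)

```text
clock: 43.32
tcp_pos: [0.55, -0.1887, 0.1109]
orientation: [-3.129, -0.284, -0.001]
wrist_force: [0.1, 0.9, 0.3]
grip_width: 0.589
grip_force: 0.0
```

Emit:
servo_tool(
  rows=[
    [0.84,-0.03,-0.4,0],
    [0.84,-0.04,-0.4,0],
    [0.84,-0.04,-0.4,0],
    [0,0,-0.8,0],
    [0,0,-0.4,0],
  ],
)

```text
clock: 43.95
tcp_pos: [0.6114, -0.1913, 0.0496]
orientation: [-3.128, -0.284, 0.002]
wrist_force: [-1.0, 0.5, -0.7]
grip_width: 0.587
grip_force: 0.0
```

Emit:
servo_tool(
  rows=[
    [0,0,0,0],
    [0,0,0,0],
    [0,0,0,0],
  ],
)

```text
clock: 44.32
tcp_pos: [0.6119, -0.1925, 0.0519]
orientation: [3.128, 0.282, 0.002]
wrist_force: [-0.0, 0.8, 0.4]
grip_width: 0.586
grip_force: 0.0
```

Run:
```python
from h import *
scaps(optics.grab_frame("scene"))
```

```text
[0.4903, -0.3081, 0.0584, 0.0224, 1.1068] [411.  209.5]
[0.6167, -0.1929, 0.0334, 0.0375, 60.5503] [347.8 198.1]
[0.6775, -0.1712, 0.0408, 0.0367, 28.6478] [329.3 189.4]
[0.6483, -0.3226, 0.0492, 0.0526, 20.2188] [378.8 179.9]
```

Emit:
servo_tool(
  rows=[
    [0,0,-0.6,0],
    [0,0,-0.46,0],
    [0,0,-0.04,0],
    [0,0,0,0],
    [0,0,0,0],
  ],
)

```text
clock: 45.0
tcp_pos: [0.6117, -0.1923, 0.0238]
orientation: [3.129, 0.282, 0.001]
wrist_force: [-1.2, -0.2, 0.0]
grip_width: 0.591
grip_force: 0.0
```

Emit:
servo_tool(
  rows=[
    [0,0,0,0],
    [0,0,0,0],
    [0,0,0,0],
    [0,0,0,0],
  ],
  jaw=-1,
  force=30,
)

```text
clock: 45.5
tcp_pos: [0.6117, -0.1924, 0.0241]
orientation: [3.129, 0.282, 0.001]
wrist_force: [-0.9, 0.9, 5.6]
grip_width: 0.37
grip_force: 29.6
```

Emit:
servo_tool(
  rows=[
    [0,0,0.3,0],
    [0,0,0.8,0],
    [0,0,0.9,0],
    [0,0,0.9,0],
    [0,0,0.9,0],
  ],
)

```text
clock: 46.12
tcp_pos: [0.6114, -0.1923, 0.1194]
orientation: [-3.129, -0.282, 0.0]
wrist_force: [-0.4, 0.3, -0.3]
grip_width: 0.368
grip_force: 29.8
```

Emit:
servo_tool(
  rows=[
    [0,0,0,0],
    [0,0,0,0],
  ],
)

```text
clock: 46.38
tcp_pos: [0.611, -0.1922, 0.118]
orientation: [-3.129, -0.282, 0.001]
wrist_force: [-0.5, -0.8, -0.7]
grip_width: 0.372
grip_force: 29.8
```

Emit:
servo_tool(
  rows=[
    [-0.225,0.84,0,0],
    [-0.225,0.84,0,0],
    [-0.225,0.84,0,0],
    [-0.225,0.84,0,0],
    [-0.225,0.84,0,0],
  ],
)

```text
clock: 47.0
tcp_pos: [0.5829, -0.0854, 0.1186]
orientation: [-3.129, -0.283, -0.0]
wrist_force: [0.1, -0.3, -0.2]
grip_width: 0.369
grip_force: 29.8
```

Emit:
servo_tool(
  rows=[
    [-0.225,0.84,0,0],
    [-0.225,0.84,0,0],
    [-0.225,0.84,0,0],
    [-0.225,0.84,0,0],
    [0,0,0,0],
  ],
)

```text
clock: 47.62
tcp_pos: [0.5604, -0.0007, 0.1186]
orientation: [-3.127, -0.287, 0.0]
wrist_force: [-0.5, -0.8, -0.1]
grip_width: 0.367
grip_force: 29.8
```

Emit:
servo_tool(
  rows=[
    [0,0,0,0],
    [0,0,0,0],
  ],
)

```text
clock: 47.88
tcp_pos: [0.5611, -0.0044, 0.1185]
orientation: [3.129, 0.279, 0.0]
wrist_force: [0.7, -0.3, -1.0]
grip_width: 0.368
grip_force: 29.8
```

Centred. Lower until contact (expected TCP z ≈ 0.092–0.0935).

Emit:
servo_tool(
  rows=[
    [-0.02,0.03,-0.4,0],
    [0,0,-0.4,0],
    [0,0,-0.1,0],
    [0,0,0,0],
    [0,0,0,0],
  ],
)

```text
clock: 48.5
tcp_pos: [0.5605, -0.0025, 0.0962]
orientation: [-3.129, -0.282, -0.001]
wrist_force: [-0.3, 1.2, -0.3]
grip_width: 0.374
grip_force: 29.8
```

Emit:
servo_tool(
  rows=[
    [0,0,-0.06,0],
    [0,0,0,0],
  ],
)

```text
clock: 48.75
tcp_pos: [0.5604, -0.0025, 0.0946]
orientation: [-3.129, -0.282, -0.0]
wrist_force: [-0.1, 0.1, -0.1]
grip_width: 0.374
grip_force: 29.8
```

Emit:
servo_tool(
  rows=[
    [0,0,-0.04,0],
    [0,0,0,0],
  ],
)

```text
clock: 49.0
tcp_pos: [0.5603, -0.0025, 0.0935]
orientation: [3.129, 0.282, 0.0]
wrist_force: [-0.7, -0.1, -0.3]
grip_width: 0.367
grip_force: 29.8
```

Emit:
servo_tool(
  rows=[
    [0.01,-0.035,-0.04,0],
    [0,0,0,0],
  ],
)

```text
clock: 49.25
tcp_pos: [0.5604, -0.0026, 0.0934]
orientation: [-3.128, -0.283, -0.0]
wrist_force: [-2.9, 1.8, 9.5]
grip_width: 0.367
grip_force: 30.7
```

Emit:
servo_tool(
  rows=[
    [0,0,-0.03,0],
    [0,0,0,0],
  ],
)

```text
clock: 49.5
tcp_pos: [0.5604, -0.0026, 0.0933]
orientation: [-3.128, -0.283, -0.001]
wrist_force: [-5.5, 1.5, 16.1]
grip_width: 0.372
grip_force: 31.4
```

Emit:
servo_tool(
  rows=[
    [0,0,0.07,0],
    [0,0,0,0],
  ],
)

```text
clock: 49.75
tcp_pos: [0.5607, -0.0035, 0.0936]
orientation: [3.129, 0.282, 0.0]
wrist_force: [0.5, -0.1, 0.2]
grip_width: 0.37
grip_force: 29.8
```

Emit:
servo_tool(
  rows=[
    [0,0,0,0],
    [0,0,0,0],
    [0,0,0,0],
  ],
  jaw=0.1,
)

```text
clock: 50.12
tcp_pos: [0.5606, -0.0034, 0.0934]
orientation: [-3.129, -0.282, 0.0]
wrist_force: [-0.3, -0.3, -0.1]
grip_width: 0.547
grip_force: 0.0
```

Emit:
servo_tool(
  rows=[
    [0,0,0.4,0],
    [0,0,0.8,0],
    [0,0,0.8,0],
    [-0.6,-0.6,0.3,0],
    [-0.9,-0.9,0,0],
  ],
)

```text
clock: 50.75
tcp_pos: [0.5224, -0.0416, 0.1517]
orientation: [3.128, 0.283, 0.002]
wrist_force: [-0.3, -0.2, 0.3]
grip_width: 0.551
grip_force: 0.0
```

Emit:
servo_tool(
  rows=[
    [-0.9,-0.9,0,0],
    [-0.9,-0.9,0,0],
    [-0.7,-0.9,0,0],
    [0,-0.9,0,0],
    [0,-0.5,0,0],
  ],
)

```text
clock: 51.38
tcp_pos: [0.4592, -0.1453, 0.1511]
orientation: [3.129, 0.278, -0.001]
wrist_force: [0.0, -0.1, -0.8]
grip_width: 0.553
grip_force: 0.0
```

Emit:
servo_tool(
  rows=[
    [0,0,0,0],
    [0,0,0,0],
  ],
)

```text
clock: 51.62
tcp_pos: [0.4606, -0.1426, 0.151]
orientation: [-3.128, -0.283, 0.0]
wrist_force: [0.8, 0.0, -0.6]
grip_width: 0.552
grip_force: 0.0
```

Run:
```python
from h import *
t=optics.grab_frame("top"); cv2.imwrite("pics/t9.png",t); s=optics.grab_frame("scene"); cv2.imwrite("pics/s9.png",s)
a=cv2.resize(t[130:230,245:345],(450,450),interpolation=cv2.INTER_CUBIC)
b=cv2.resize(s[180:250,255:325],(350,350),interpolation=cv2.INTER_CUBIC)
o=np.zeros((450,800,3),np.uint8);o[:,:450]=a;o[:350,450:]=b
cv2.imwrite("pics/c9.png",o)
print(proj("top",[[.5608,-.0035,.0764]]))
```

```text
[[287.93796323 176.18132274]]
```

View pics/c9.png

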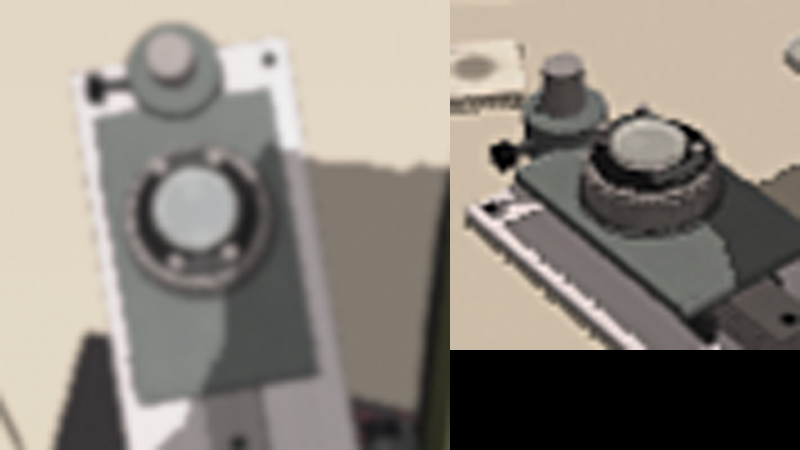

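Emit:
servo_tool(
  rows=[
    [0.365,0.505,0,0.87],
    [0.365,0.505,0,0.87],
    [0.365,0.505,0,0.87],
    [0.365,0.505,0,0.87],
    [0.365,0.505,0,0.87],
  ],
  jaw=0.84,
  force=40,
)

```text
clock: 52.35
tcp_pos: [0.5065, -0.0789, 0.151]
orientation: [-2.982, -0.988, -0.0]
wrist_force: [0.0, -0.3, 0.1]
grip_width: 0.922
grip_force: 0.0
```

Emit:
servo_tool(
  rows=[
    [0.365,0.505,0,0.87],
    [0.365,0.505,0,0.87],
    [0.365,0.505,0,0.87],
    [0.365,0.505,0,0.87],
    [0.365,0.505,0,0.87],
  ],
)

```text
clock: 52.98
tcp_pos: [0.552, -0.0158, 0.1509]
orientation: [-2.682, -1.635, 0.0]
wrist_force: [0.3, 1.0, -0.1]
grip_width: 0.922
grip_force: 0.0
```

Emit:
servo_tool(
  rows=[
    [0.365,0.51,0,0.9],
    [0,0,0,0],
    [0,0,0,0],
  ],
)

```text
clock: 53.35
tcp_pos: [0.5604, -0.0046, 0.1508]
orientation: [-2.607, -1.752, 0.001]
wrist_force: [0.6, -0.7, -0.7]
grip_width: 0.92
grip_force: 0.0
```

Run:
```python
from h import *
s=get_state();print(s["joint_positions"].round(2),s["tcp_pos"])
```

```text
[ 0.29  0.54 -0.49  1.81  0.33  0.87 -0.75] [ 0.56043668 -0.00463451  0.1508161 ]
```

Emit:
servo_tool(
  rows=[
    [0.02,0.04,-0.8,0],
    [0,0,-0.9,0],
    [0,0,-0.8,0],
    [0,0,-0.5,0],
    [0,0,-0.14,0],
  ],
)

```text
clock: 53.98
tcp_pos: [0.561, -0.0038, 0.072]
orientation: [-2.606, -1.753, 0.002]
wrist_force: [-0.1, -0.2, -0.2]
grip_width: 0.917
grip_force: 0.0
```

Emit:
servo_tool(
  rows=[
    [0,0,0,0],
    [0,0,0,0],
  ],
)

```text
clock: 54.22
tcp_pos: [0.5619, -0.0034, 0.0732]
orientation: [2.606, 1.754, 0.001]
wrist_force: [1.0, 0.3, -0.6]
grip_width: 0.918
grip_force: 0.0
```

Emit:
servo_tool(
  rows=[
    [0,0,0,0],
    [0,0,0,0],
    [0,0,0,0],
    [0,0,0,0],
  ],
  jaw=-1,
)

```text
clock: 54.72
tcp_pos: [0.5611, -0.0032, 0.0734]
orientation: [2.606, 1.754, -0.0]
wrist_force: [-4.1, 1.6, 6.7]
grip_width: 0.683
grip_force: 41.5
```

Emit:
servo_tool(
  rows=[
    [0,0,0,-0.7],
    [0,0,0,-0.9],
    [0,0,0,-0.9],
    [0,0,0,-0.9],
    [0,0,0,-0.9],
  ],
)

```text
clock: 55.35
tcp_pos: [0.5612, -0.0032, 0.0734]
orientation: [2.933, 1.125, 0.0]
wrist_force: [-1.9, 0.0, 5.7]
grip_width: 0.679
grip_force: 41.5
```

Emit:
servo_tool(
  rows=[
    [0,0,0,-0.9],
    [0,0,0,-0.9],
    [0,0,0,-0.9],
    [0,0,0,-0.9],
    [0,0,0,-0.9],
  ],
)

```text
clock: 55.98
tcp_pos: [0.5613, -0.0034, 0.0734]
orientation: [3.115, 0.408, 0.0]
wrist_force: [-2.3, -0.3, 7.5]
grip_width: 0.686
grip_force: 41.5
```

Emit:
servo_tool(
  rows=[
    [0,0,0,-0.9],
    [0,0,0,-0.9],
    [0,0,0,-0.9],
    [0,0,0,-0.9],
    [0,0,0,-0.9],
  ],
)

```text
clock: 56.6
tcp_pos: [0.5613, -0.0035, 0.0734]
orientation: [3.124, -0.33, 0.0]
wrist_force: [-2.9, -1.1, 6.6]
grip_width: 0.683
grip_force: 41.5
```

Run:
```python
from h import *
s=get_state();print(s["joint_positions"].round(2),s["wrist_torque"])
```

```text
[-0.02  0.61 -0.03  1.89  0.03  0.64 -1.85] [-0.16177817  0.56492781  0.15490312]
```

Emit:
servo_tool(
  rows=[
    [0,0,0,-0.9],
    [0,0,0,-0.9],
    [0,0,0,-0.8],
  ],
)

```text
clock: 56.98
tcp_pos: [0.5613, -0.0036, 0.0734]
orientation: [3.05, -0.751, 0.0]
wrist_force: [-2.6, -1.3, 7.3]
grip_width: 0.682
grip_force: 41.5
```

Run:
```python
from h import *
s=get_state();print(s["joint_positions"].round(2),s["wrist_torque"])
```

```text
[-0.07  0.61  0.05  1.89 -0.04  0.64 -2.05] [-0.19013153  0.61120231  0.19522938]
```

Emit:
servo_tool(
  rows=[
    [0,0,0,-0.8],
    [0,0,0,-0.8],
    [0,0,0,-0.7],
  ],
)

```text
clock: 57.35
tcp_pos: [0.5612, -0.0037, 0.0734]
orientation: [2.938, -1.111, 0.0]
wrist_force: [-4.0, -2.1, 7.3]
grip_width: 0.678
grip_force: 41.6
```

Run:
```python
from h import *
s=get_state();print(s["joint_positions"].round(2),s["wrist_torque"])
```

```text
[-0.11  0.62  0.12  1.89 -0.11  0.64 -2.22] [-0.20397093  0.61301141  0.15636166]
```

Emit:
servo_tool(
  rows=[
    [0,0,0,-0.8],
    [0,0,0,-0.8],
    [0,0,0,-0.7],
    [0,0,0,0],
  ],
)

```text
clock: 57.85
tcp_pos: [0.5612, -0.0037, 0.0734]
orientation: [2.784, -1.455, 0.0]
wrist_force: [-3.2, -0.3, 6.1]
grip_width: 0.679
grip_force: 41.6
```

Run:
```python
from h import *
s=get_state();print(s["joint_positions"].round(2),s["wrist_torque"])
```

```text
[-0.16  0.62  0.19  1.89 -0.18  0.65 -2.39] [-0.19369939  0.66272637 -0.02891943]
```

Emit:
servo_tool(
  rows=[
    [0,0,0,-0.5],
    [0,0,0,-0.4],
    [0,0,0,0],
  ],
)

```text
clock: 58.22
tcp_pos: [0.5612, -0.0037, 0.0734]
orientation: [2.713, -1.584, 0.0]
wrist_force: [-3.1, -0.9, 7.6]
grip_width: 0.685
grip_force: 41.6
```

Emit:
servo_tool(
  rows=[
    [0,0,0,0],
    [0,0,0,0],
    [0,0,0,0],
  ],
  jaw=0.84,
)

```text
clock: 58.6
tcp_pos: [0.5616, -0.0032, 0.0725]
orientation: [-2.714, 1.582, -0.0]
wrist_force: [0.5, -0.4, -0.3]
grip_width: 0.921
grip_force: 0.0
```

Emit:
servo_tool(
  rows=[
    [0,0,0.5,0],
    [0,0,0.9,0],
    [0,0,0.9,0],
    [0,0,0.8,0],
    [-0.6,-0.6,0.2,0.5],
  ],
)

```text
clock: 59.22
tcp_pos: [0.548, -0.0173, 0.1571]
orientation: [-2.755, 1.505, -0.005]
wrist_force: [-0.9, -0.6, -0.0]
grip_width: 0.919
grip_force: 0.0
```

Emit:
servo_tool(
  rows=[
    [-0.8,-0.9,0,0.8],
    [-0.8,-0.9,0,0.8],
    [-0.8,-0.9,0,0.8],
    [-0.8,-0.9,0,0.8],
    [-0.4,-0.9,0,0.8],
  ],
)

```text
clock: 59.85
tcp_pos: [0.4555, -0.1317, 0.1559]
orientation: [3.009, -0.902, 0.001]
wrist_force: [0.7, 0.2, -1.4]
grip_width: 0.924
grip_force: 0.0
```

Emit:
servo_tool(
  rows=[
    [0,-0.9,0,0],
    [0,-0.9,0,0],
    [0,0,0,0],
    [0,0,0,0],
  ],
)

```text
clock: 60.35
tcp_pos: [0.4566, -0.1752, 0.1554]
orientation: [-3.008, 0.905, -0.0]
wrist_force: [-0.8, 0.3, 0.6]
grip_width: 0.923
grip_force: 0.0
```

Run:
```python
from h import *
t=optics.grab_frame("top"); cv2.imwrite("pics/t10.png",t); s=optics.grab_frame("scene")
a=cv2.resize(t[120:250,245:345],(450,585),interpolation=cv2.INTER_CUBIC)
b=cv2.resize(s[180:270,255:325],(350,450),interpolation=cv2.INTER_CUBIC)
o=np.zeros((585,800,3),np.uint8);o[:,:450]=a;o[:450,450:]=b
cv2.imwrite("pics/c10.png",o); print(rects(t)["caps"])
```

```text
[[0.5711, 0.0024, 0.0332, 0.0327, 0.7], [0.5549, 0.0334, 0.1679, 0.0275, 10.1], [0.6097, -0.0301, 0.0862, 0.0324, 11.6], [0.641, -0.3196, 0.0487, 0.0486, 20.4], [0.6732, -0.169, 0.0393, 0.0361, -89.9]]
```

View pics/c10.png

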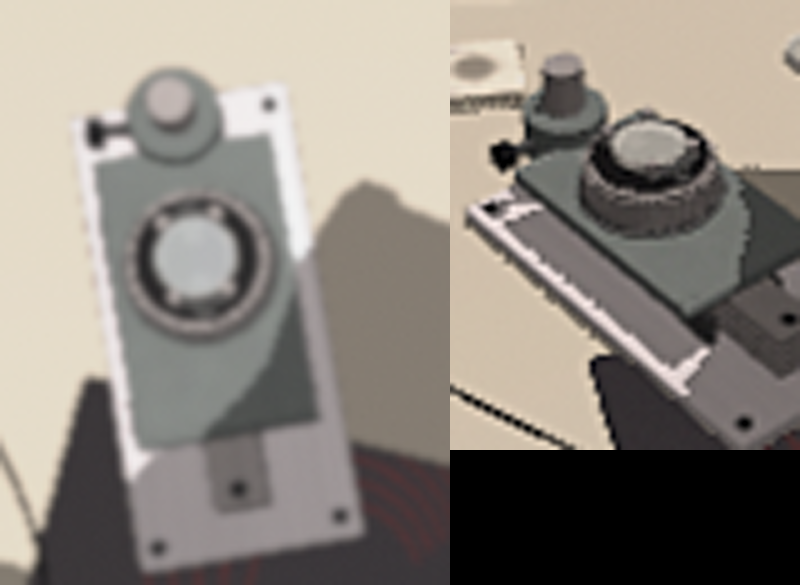

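```bash
python3 -c "
from workcell import robot; print(robot.close_job())"
```

```text
the job is handed in; nothing more can be done
None
```

I slid four plates home under the lip, left the two spares flat on the desk, and gripped the small capsule centrally in the chuck with the sleeve turned clockwise about 2.2 rad. I didn't try a fifth plate: by touch the gap is about 27.5 mm and five plates need 30 mm. The job is handed in; no verdict came back.

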